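# Open the control box and drop its mounting plate onto the studs

## Robot

A 6-joint arm with a two-finger parallel gripper is mounted at the origin on the work surface. World frame = base frame: x ahead of the robot, y to its left, z up, the work surface at z = 0. Lengths are in m, angles in rad, forces in N, time in s.
With the tool pointing down it reaches from about 0.35 to 0.775 m from the base axis. Payload 7.3 kg.
Tool frame: the origin (TCP) lies between the finger pads; the fingertips stand 8 mm ahead of it and the grasp point (between the pads) lies 11 mm behind it (robot.nose_length is the distance from the TCP to the fingertips, in m); z points along the fingers, y is the line along which they close (so a half turn about z gives the same grasp; the last joint's range is limited). The gripper opens to 92 mm and grips with 3 to 60 N. Pads are 19 mm wide; open, the fingers measure 130 mm over their backs; the gripper's body (75 mm by 190 mm) begins 47 mm behind the grasp point.
Start: joints at [-0.146, 0.342, 1.524, -0, 1.275, -0.146], TCP at [0.525, 0, 0.235] pointing down, gripper open.
Joint ranges: [-2.53, 2.53], [-0.77, 2.02], [0.04, 2.7], [-1, 4.14], [0.28, 2.66], [-3.11, 3.11]. Speed limits (rad/s): [2.57, 2.57, 3.14, 3.14, 3.14, 3.14].

## Interface

Orientations are given as [roll, pitch, yaw] about the fixed x, y, z axes, in that order (R = Rz(yaw) Ry(pitch) Rx(roll)).
In Python, from cell import robot gives the robot as it stands. The module is installed in compiled form; this text tells all that it offers.
- The arm moves only by the shell command python3 -m jog 'ROWS' [FORCE]. ROWS is JSON, a list that holds one entry, the list of rows, each a list of 5 numbers: the gripper's target within -1 to 1 (fully open at 1, half-way at 0, shut at -1), then the shift along the tool's x, y, z in m, then the turn about the tool's z in rad. A call has 1 to 5 rows; each row is the pose to reach, as a shift and turn from the pose commanded when the call began, along the tool's axes at that moment; what a row does not reach only later rows make up. A row lasts 1/12 s, in which the tool goes at most 41.7 mm and 7.16 degrees, less where a joint would pass 70% of its speed; a pose out of reach is approached as far as the arm can. A call with a gripper value outside its range is refused whole. The fingers move at their own pace and stop on an object; FORCE is the grip in N (left out, the last holds). Time passes only in rows, so rows that repeat a pose let the fingers close. It gives the time, the measured TCP pose, the force, the opening and the grip force at its end, in the units of the state.
- robot.observe(): the state, without advancing time (a new reading comes with each control period).
- robot.read_camera(name): name is "scene" or "side" or "wrist"; returns the picture (400x640x3 uint8, red, green, blue); there is no depth.
- robot.camera_model(name): a dict with "camera_matrix" (3x3 intrinsics, pixels), "position" and "attitude" of the camera in the world; the wrist camera has in their place "mount" (4x4, takes a point from camera to tool coordinates, whose origin is the TCP and whose axes are the flange's). Camera axes: x right, y down, z forward; pixel columns grow to the right and rows downward; lengths in m; the calibration is good to about 2 mm. A picture is of the moment at which its call begins: read the wrist's pose just before it. camera_model takes no time and is no camera call.
- robot.hand_in(): hands the job in; it is judged then, once.
The state is a dict: "time": time; "qpos": joint angles; "qvel": joint speeds; "joint_efforts": joint torques, N m; "tool_pos": TCP position; "tool_rot": TCP orientation; "contact_force": force on the tool from outside, world axes, zero at the start; "torque": the same for the moment, N m; "opening": finger opening in m; "grip_force": force on a finger pad.
Only numpy, scipy, OpenCV 4.12 (cv2) and the standard library are available. Lean on these libraries where they do the work, as an engineer would, in place of code of your own. Each camera call takes 0.05 s, during which the arm holds its last target. There are 200 camera calls.

## Task

Fit the mounting plate into the grey control box that lies on its back: turn both quarter-turn locks clockwise all the way to unlocked, swing the door up and over until it stands open, upright or beyond, and leave it so. Then take the mounting plate off the sloping stand and lower it gently and level over both studs together (it fits one way only), not dropping it, until it lies flat on its supports, and let go. Leave the other things on the bench where they are.

Things in the scene. Friction and masses are not known exactly. Their poses are not given: they have to be found in the camera images.
- box: Light-grey steel control box lying on its back, fixed: 160 (x) x 200 (y) x 100 mm high, door on top, three black glands on the -x wall. Origin: centre of its underside; +y: hinge side, -y: lock side. A flange leaves a 130 x 170 mm opening. On its floor four supports of 16 mm diameter, tops 18 mm up, at (-42,64), (30,-64) with studs and (-42,-64), (42,64) mm without.
- stud_a (a point): Foot of stud A: centre of the support top on which the plate will rest, at (-42, 64, 18) mm in the box frame. The brass stud is 8 mm in diameter and stands 28 mm up from this point, the top 9 mm tapered to 2.4 mm. Hole A goes here.
- stud_b (a point): Foot of stud B, at (30, -64, 18) mm in the box frame; same stud. Hole B of the plate goes here.
- door (a joint): Door, a 160 x 200 x 4 mm plate on top: 0 closed (level), 1.57 upright, stop at 1.9 rad. Hinge line along the box's x axis at y = 100, z = 100 mm in the box frame; the -y edge rises and goes over to the +y side. Stiff hinge: the door (0.45 kg) stays where it is left, about 8 N at the handle moves it. Cannot open while a lock is below about 1.2 rad.
- door_handle (a point): Middle of the bow handle's bar on the door: round dark bar, 10 mm in diameter, 90 mm between its legs, along the box's x axis, its centre line 35 mm above the door's outer face and 130 mm from the hinge line. Door closed: at (0, -30, 139) mm in the box frame. Moves with the door.
- lock_a (a joint): Quarter-turn lock nearer the robot (box -x): 0 locked (wing across the door's edge, white stripe to box -y), grows clockwise seen from above, stop at 1.57 rad = unlocked (wing parallel to the edge, stripe to box -x); counts as unlocked above 1.3. Stiff (0.06 N m), stays where it is left.
- lock_a_wing (a point): Centre of the top of lock A's black wing, on its turning axis: a bar 56 mm long, 11 mm thick, 28 mm high, on a collar 34 mm in diameter and 6 mm high. Door closed: at (-50, -72, 140) mm in the box frame, 36 mm above the door's face. The point's axes turn with the wing; y is its length.
- lock_b (a joint): The other quarter-turn lock (box +x), the same as lock A: 0 locked, 1.57 unlocked, clockwise.
- lock_b_wing (a point): Centre of the top of lock B's wing, same shape; door closed: at (50, -72, 140) mm in the box frame.
- plate: Bare metal plate, 110 (x) x 150 (y) x 4 mm, 0.5 kg. Origin: centre of its underside, z out of the fitted side. Grip the off-white breaker in its middle: 36 mm wide (y), 85 mm long (x) up to z 56, nose 45 mm long up to z 72, blue levers to z 80. Terminals at |y| 53-71, |x| < 21, z up to 50 (grey at +y, green at -y). It starts on the stand, x axis up the 38 degree slope, -x edge on the ledge.
- hole_a (a point): Centre of hole A (11 mm in diameter, through) at the underside of the plate, at (-42, +64, 0) mm in the plate frame.
- hole_b (a point): Centre of hole B (11 mm, through) at the underside of the plate, at (+30, -64, 0) mm in the plate frame.
- stand: Sloping stand, fixed: blue foot 170 x 200 x 10 mm, plywood board 150 x 200 mm rising at 38 degrees (0.66 rad) towards its +x, facing the robot; top edge about 131 mm high. A ledge at the lower edge stands 10 mm out of the board. Origin: centre of the underside; the middle of the board's face is 85 mm above it.
- screwdriver: Bystander: screwdriver, 200 mm long, lying beside the box; leave it. Origin: centre of its underside.
- pliers: Bystander: pliers with blue handles, 190 mm long, 17 mm high, lying between robot and box; leave them. Origin near the pivot.
- spray_can: Bystander: standing can, 48 mm in diameter, 150 mm high; leave it. Origin: centre of its underside.
- red_bin: Bystander: open red bin, 75 x 100 x 55 mm high, in front of the stand; leave it. Origin: centre of its underside.
- multimeter: Bystander: yellow multimeter, 165 x 80 x 48 mm high, right of the stand; leave it. Origin: centre of its underside.
- tape_measure: Bystander: yellow tape measure, 30 x 80 x 66 mm high; leave it. Origin: centre of its underside.
- sort_box: Bystander: flat assortment box, 110 x 180 x 37 mm high, behind the control box; leave it. Origin: centre of its underside.
Mind the look-alikes: they are no part of the job. There is more than one size of the plate; the job needs the middle-sized.

How it is judged:
On the way, in this order (a step that is already met when the one before it is completed fails the run):
1. both locks turned to unlocked (above 1.3 rad) (value of joint each of lock_a, lock_b above 1.3 rad), for 0.1 s.
2. door swung open to upright or beyond (above 1.5 rad) (value of joint door above 1.5 rad), for 0.2 s.
3. plate level (within 0.12 rad) with both studs in their holes, on its way down (underside 4 to 27 mm above its seat), lowered and not dropped (z of hole_a in the frame of stud_a between 0.004 and 0.027 m and z of hole_b in the frame of stud_b between 0.004 and 0.027 m and horizontal distance between hole_a and stud_a below 0.006 m and horizontal distance between hole_b and stud_b below 0.006 m and angle between plate's own z axis and vertical below 0.12 rad), for 0.1 s.
At the end, for the whole second after the job is handed in: Both locks unlocked (above 1.3 rad), door upright or beyond (above 1.5 rad), each hole of the plate within 4.5 mm of the foot of its stud, the plate flat (within 0.04 rad), at rest and released (all of step 1 and value of joint door above 1.5 rad and distance between hole_a and stud_a below 0.0045 m and distance between hole_b and stud_b below 0.0045 m and angle between plate's own z axis and vertical below 0.04 rad and linear speed of plate below 0.02 m/s and contact force between plate and the fingers below 0.1 N); the robot touches nothing.
It fails at once if plate tipped more than 0.3 rad while a hole is at its stud below the stud's tip (angle between plate's own z axis and vertical above 0.3 rad and ((horizontal distance between hole_a and stud_a below 0.015 m and z of hole_a in the frame of stud_a below 0.028 m) or (horizontal distance between hole_b and stud_b below 0.015 m and z of hole_b in the frame of stud_b below 0.028 m))).
It fails at once if plate banged or forced against the box (more than 60 N) (contact force between plate and box above 60 N).
It fails at once if plate dropped on the studs (faster than 0.35 m/s below their tips) (linear speed of plate above 0.35 m/s and horizontal distance between hole_a and stud_a below 0.015 m and z of hole_a in the frame of stud_a below 0.028 m).
It fails at once if another thing on the bench moved more than 30 mm (distance of any of screwdriver, pliers, spray_can, red_bin, multimeter, tape_measure, sort_box from where it was at the start of the episode above 0.03 m).
It also fails if it takes over 72 s, if anything falls off the work surface, if the arm or the gripper's body presses on something with over 40 N, if the wrist force passes 120 N, or if a joint passes its speed limit or range.

## Working session

There is one attempt and no reset: what is moved stays moved. The work goes in short steps, Python scripts to look and compute and a shell command to move; the robot and the scene stay as the last step left them, time stands still between calls to the robot, and variables do not carry over. Pictures are saved under pics/ and viewed, at most 10 in all, crops included, and the job is handed in when it is done.

```bash
mkdir -p pics; cat > h.py <<'E'
import numpy as np, cv2
from cell import robot
from scipy.spatial.transform import Rotation as R
def save(name,img,crop=None,scale=1):
    if crop: img=img[crop[1]:crop[3],crop[0]:crop[2]]
    img=cv2.resize(img,None,fx=scale,fy=scale,interpolation=cv2.INTER_CUBIC)
    cv2.imwrite(f'pics/{name}.png',img[:,:,::-1])
def Rot(a):
    a=np.array(a,float)
    return a if a.shape==(3,3) else R.from_euler('xyz',a).as_matrix() if a.size==3 else R.from_quat(a).as_matrix()
def cam(name):
    m=robot.camera_model(name);K=np.array(m['camera_matrix'])
    if name=='wrist':
        s=robot.observe();T=np.eye(4);T[:3,:3]=Rot(s['tool_rot']);T[:3,3]=s['tool_pos']
        T=T@np.array(m['mount']);return K,T[:3,:3],T[:3,3]
    return K,Rot(m['attitude']),np.array(m['position'])
def ray(c,uv):
    K,A,p=c;d=A@np.linalg.solve(K,[uv[0],uv[1],1]);return p,d/np.linalg.norm(d)
def onz(c,uv,z):
    p,d=ray(c,uv);return p+d*(z-p[2])/d[2]
def proj(c,X):
    K,A,p=c;q=K@(A.T@(np.array(X)-p));return q[:2]/q[2]
def tri(rs):
    M=0;b=0
    for p,d in rs:
        P=np.eye(3)-np.outer(d,d);M=M+P;b=b+P@p
    return np.linalg.solve(M,b)
E
python3 - <<'E'
from h import *
np.set_printoptions(precision=4,suppress=True)
for n in ['scene','side','wrist']: print(n,robot.camera_model(n))
print(robot.observe())
im={n:robot.read_camera(n) for n in ['scene','side','wrist']}
for n in im: np.save(n+'0.npy',im[n])
save('scene0',im['scene'],scale=1.25);save('side0',im['side'],scale=1.25);save('wrist0',im['wrist'])
E
```

```text
scene {'camera_matrix': array([[362.4909,   0.    , 315.3471],
       [  0.    , 362.4909, 204.5078],
       [  0.    ,   0.    ,   1.    ]]), 'position': array([1.0357, 0.2311, 1.0267]), 'attitude': array([-2.5381, -0.0137,  2.0606])}
side {'camera_matrix': array([[502.4512,   0.    , 323.3977],
       [  0.    , 502.4512, 195.3615],
       [  0.    ,   0.    ,   1.    ]]), 'position': array([ 0.3467, -1.088 ,  1.2734]), 'attitude': array([-2.4322, -0.0056, -0.0947])}
wrist {'camera_matrix': array([[310.0796,   0.    , 323.6073],
       [  0.    , 310.0796, 196.8281],
       [  0.    ,   0.    ,   1.    ]]), 'mount': array([[ 0.0003, -0.9593, -0.2822,  0.0762],
       [ 1.    ,  0.0001,  0.0006, -0.0001],
       [-0.0005, -0.2822,  0.9593, -0.1506],
       [ 0.    ,  0.    ,  0.    ,  1.    ]])}
{'time': 0.0, 'qpos': array([-0.146 ,  0.3427,  1.525 , -0.    ,  1.2754, -0.146 ]), 'qvel': array([-0.0001, -0.    , -0.0004, -0.0008, -0.0002, -0.0009]), 'joint_efforts': array([  0.0008, -43.1246, -24.422 ,   0.0718,   0.0559,  -0.0001]), 'tool_pos': array([0.5246, 0.0001, 0.234 ]), 'tool_rot': array([-3.1401, -0.0002,  1.5708]), 'contact_force': array([ 0.0053,  0.8191, -0.086 ]), 'torque': array([-0.0178,  0.018 , -0.0089]), 'grip_force': 0.0, 'opening': 0.09162277634118339}
```

View pics/scene0.png

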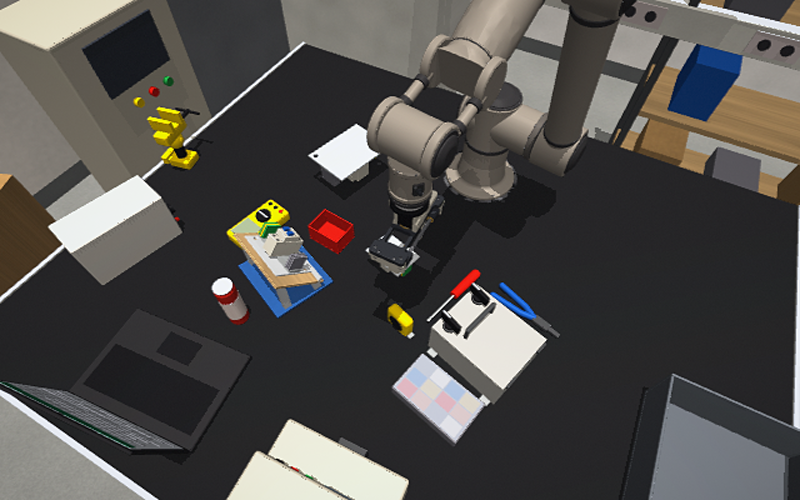

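View pics/side0.png

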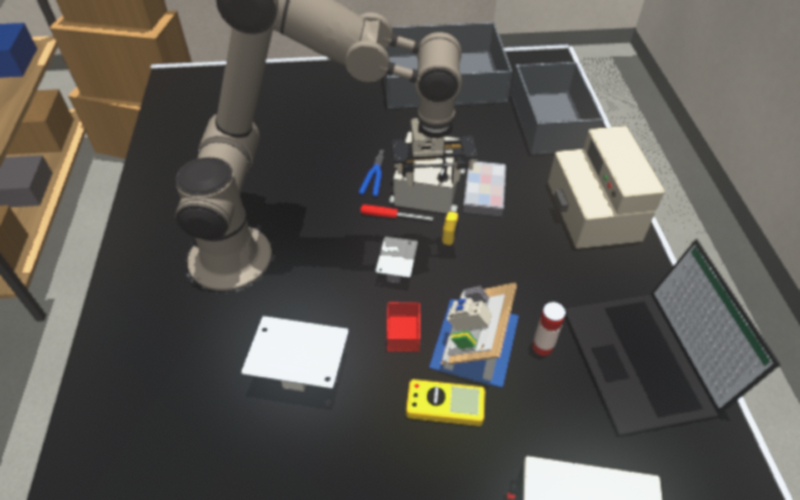

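```bash
python3 - <<'E'
from h import *
np.set_printoptions(precision=4,suppress=True)
c=cam('scene')
for n,uv,z in [('lockA',(448,320),.14),('lockB',(480,294),.14),('handle',(482,318),.139),('c1',(430,318),.104),('c2',(546,340),.104),('c3',(496,392),.104),('c4',(478,288),.104),('breaker',(282,240),.13),('board top L',(236,240),.13),('can',(222,288),.15),('tape',(398,308),.066)]:
    print(n,onz(c,(uv[0]/1.25,uv[1]/1.25),z))
im=np.load('scene0.npy')
a=cv2.resize(im[205:325,320:450],None,fx=4,fy=4,interpolation=cv2.INTER_CUBIC)
b=cv2.resize(im[145:265,175:285],None,fx=4,fy=4,interpolation=cv2.INTER_CUBIC)
a=a[:,:400] if 0 else a
o=np.hstack([a,b]);o=cv2.resize(o,(800,400));print(o.shape)
save('crop1',o)
E
```

```text
lockA [0.5844 0.1366 0.14  ]
lockB [0.4907 0.1734 0.14  ]
handle [0.5441 0.1997 0.139 ]
c1 [0.5809 0.0948 0.104 ]
c2 [0.5076 0.3429 0.104 ]
c3 [0.6687 0.2869 0.104 ]
c4 [0.4557 0.1608 0.104 ]
breaker [ 0.5752 -0.3122  0.13  ]
board top L [ 0.6289 -0.4106  0.13  ]
can [ 0.7576 -0.338   0.15  ]
tape [0.5747 0.0106 0.066 ]
(400, 800, 3)
```

View pics/crop1.png

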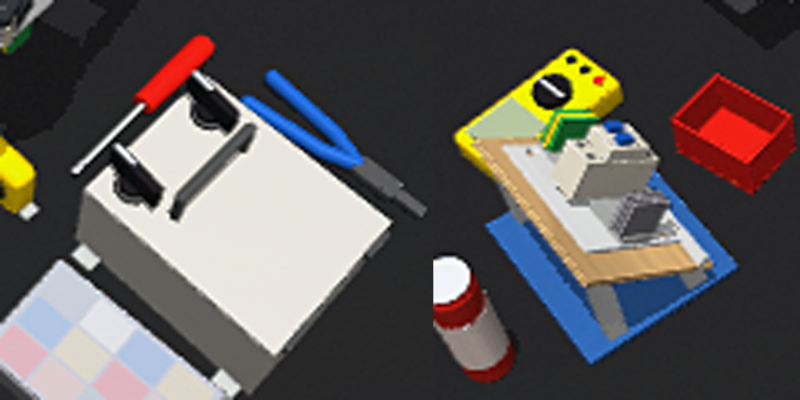

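```bash
python3 -m jog '[[[1,0.08,0.013,-0.06,0.12],[1,0.15,0.013,-0.06,0.25],[1,0.16,0.013,-0.06,0.37],[1,0.16,0.013,-0.06,0.37],[1,0.16,0.013,-0.06,0.37]]]'
python3 - <<'E'
from h import *
c=cam('wrist');im=robot.read_camera('wrist');np.save('w1.npy',im);np.savez('w1c.npz',K=c[0],A=c[1],p=c[2])
s=robot.observe();print(s['tool_pos'],s['tool_rot'],s['qpos'])
save('w1',im)
E
```

```text
time: 0.57
tool_pos: [0.538, 0.1645, 0.2961]
tool_rot: [3.14, -0.003, 1.203]
contact_force: [-0.6, -0.2, -0.1]
opening: 0.0916
grip_force: 0.0
[0.53809022 0.16498148 0.29601551] [ 3.14033030e+00 -2.97261663e-03  1.20546204e+00] [0.16026134 0.37324821 1.3082503  0.00195053 1.45751094 0.52537952]
```

View pics/w1.png

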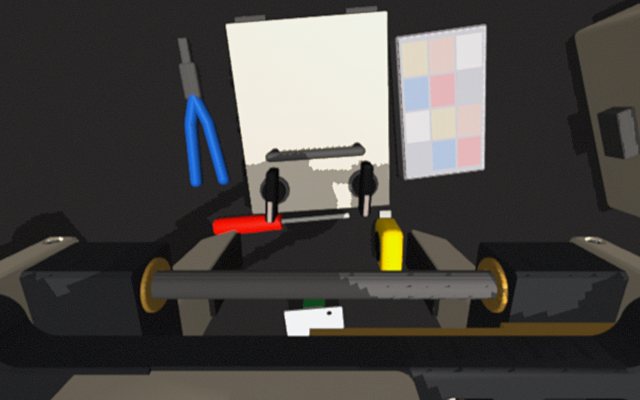

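```bash
python3 - <<'E'
from h import *
np.set_printoptions(precision=4,suppress=True)
z=np.load('w1c.npz');c=(z['K'],z['A'],z['p']);im=np.load('w1.npy')
hsv=cv2.cvtColor(im,cv2.COLOR_RGB2HSV)
m=((hsv[...,2]>85)&(hsv[...,1]<60)).astype(np.uint8);m[:, 392:]=0;m[225:]=0;m[:,:222]=0
m=cv2.morphologyEx(m,cv2.MORPH_OPEN,np.ones((5,5)))
cs,_=cv2.findContours(m,cv2.RETR_EXTERNAL,cv2.CHAIN_APPROX_NONE);k=max(cs,key=cv2.contourArea)
h=cv2.convexHull(k);q=cv2.approxPolyDP(h,8,True)[:,0];print(q)
pts=[(227,23),(386,12),(388,206),(252,214)]
W=np.array([onz(c,p,.104) for p in pts]);print(W, W.mean(0))
print([np.linalg.norm(W[i]-W[(i+1)%4]) for i in range(4)])
e=W[1]-W[0]+W[2]-W[3];print('yaw',np.arctan2(e[1],e[0]));e=W[0]-W[3]+W[1]-W[2];print('yaw2',np.arctan2(-e[0],e[1]))
# wings dark mask
d=((hsv[...,2]<40)).astype(np.uint8)
for x0,x1 in [(258,290),(350,380)]:
    sub=d[155:228,x0:x1]
    for y in range(0,73,4): print(y+155,''.join('#' if v else '.' for v in sub[y]))
for n,a,b in [('A',(273,168),(271,222)),('B',(366,162),(365,216))]:
    p=onz(c,a,.14);r=onz(c,b,.14);print(n,p,r,(p+r)/2,np.linalg.norm(p-r))
p=onz(c,(269,156),.139);r=onz(c,(364,150),.139);print('handle',(p+r)/2,np.linalg.norm(r-p),np.arctan2((r-p)[1],(r-p)[0]))
E
```

```text
[[386  11]
 [389 203]
 [253 213]
 [225  24]]
[[0.5049 0.3436 0.104 ]
 [0.6547 0.2963 0.104 ]
 [0.5955 0.1047 0.104 ]
 [0.444  0.1526 0.104 ]] [0.5498 0.2243 0.104 ]
[np.float64(0.15715953909141864), np.float64(0.20053378303760933), np.float64(0.15890294622314097), np.float64(0.20044010965923448)]
yaw -0.3061210706168755
yaw2 -0.30438680433547627
155 ................................
159 ................................
163 ................................
167 ................................
171 ..........##########............
175 .........###########............
179 ........#############...........
183 ........#################.......
187 .....######################.....
191 ....########################....
195 .....######################.....
199 ........#################.......
203 ........#......#####............
207 ........#......####.............
211 ........#......####.............
215 ...............###......########
219 ...............#................
223 ................................
227 ............................####
155 ..............................
159 ..........
[... 166 characters left out ...]
...####################......
183 ..########################....
187 ...#######################....
191 ....####################......
195 ........######......#.........
199 .........#####......#.........
203 .........####.................
207 ........#####......##...#.####
211 ##..##...####......###.....##.
215 .##..##.#####......###..#.###.
219 #..##...#.##..##..#..#..##....
223 .##..#...#..#..#.#...####.....
227 .#..#..#..#.....#....####.....
A [0.4968 0.1982 0.14  ] [0.4716 0.146  0.14  ] [0.4842 0.1721 0.14  ] 0.05797830035646859
B [0.5859 0.1703 0.14  ] [0.5664 0.1166 0.14  ] [0.5761 0.1435 0.14  ] 0.0571832746000608
handle [0.5429 0.1964 0.139 ] 0.09457178291666672 -0.3049509857248856
```

```bash
cat >> h.py <<'E'
np.set_printoptions(precision=4,suppress=True)
BC=np.array([.5510,.2252]);BY=-.305
def box(x,y):
    c,s=np.cos(BY),np.sin(BY);return BC+np.array([c*x-s*y,s*x+c*y])/1000
def go(X,yaw=None):
    s=robot.observe();A=Rot(s['tool_rot']);d=A.T@(np.array(X)-s['tool_pos'])
    t=np.arctan2(A[1,0],A[0,0]);print('shift',d,'turn',None if yaw is None else -(np.mod(yaw-t+np.pi,2*np.pi)-np.pi),'pos',s['tool_pos'],s['tool_rot'],'F',s['contact_force'],'op',s['opening'],s['grip_force'],'t',s['time'],'q',s['qpos'])
E
python3 -c "
from h import *
print(box(-50,-72),box(50,-72),box(0,-30))
go([*box(-50,-72),.2],np.pi/2+BY)"
```

```text
[0.4817 0.1715] [0.5771 0.1415] [0.542  0.1966]
shift [-0.0143 -0.0551  0.0959] turn -0.060334289228266336 pos [0.5381 0.165  0.296 ] [ 3.1403 -0.003   1.2055] F [-1.5803  1.7642  0.7653] op 0.09174879235889297 0.0 t 0.6167 q [0.1603 0.3732 1.3083 0.002  1.4575 0.5254]
```

```bash
python3 -m jog '[[[0.2,-0.008,-0.03,0.04,-0.03],[0,-0.0145,-0.055,0.075,-0.06],[-0.1,-0.0145,-0.055,0.096,-0.06],[-0.1,-0.0145,-0.055,0.096,-0.06],[-0.1,-0.0145,-0.055,0.096,-0.06]]]'
python3 - <<'E'
from h import *
go([*box(-50,-72),.125],np.pi/2+BY)
c=cam('wrist');im=robot.read_camera('wrist');save('w2',im)
E
```

```text
time: 1.03
tool_pos: [0.4811, 0.1657, 0.1983]
tool_rot: [-3.14, 0.002, 1.261]
contact_force: [0.3, 0.1, 1.1]
opening: 0.0632
grip_force: 0.0
shift [ 0.0058 -0.0011  0.0732] turn -0.00496784645214543 pos [0.4811 0.1657 0.1983] [-3.1396  0.0015  1.2608] F [0.322  0.0565 1.0788] op 0.06323950225999589 0.0 t 1.0333 q [ 0.1812  0.3473  1.6231 -0.0004  1.1736  0.4914]
```

View pics/w2.png

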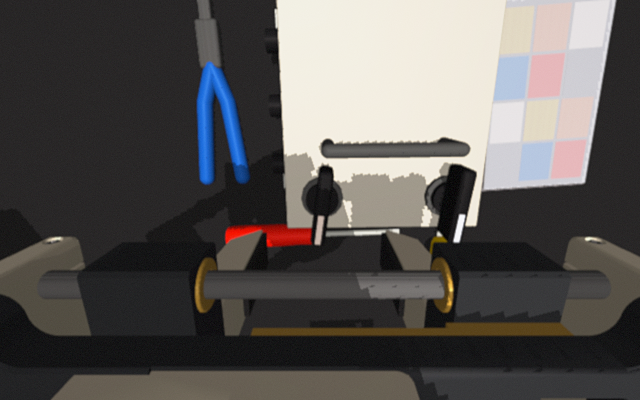

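```bash
python3 -m jog '[[[-0.2,0.003,-0.001,0.02,-0.005],[-0.2,0.006,-0.001,0.04,-0.005],[-0.2,0.006,-0.001,0.055,-0.005],[-0.2,0.006,-0.001,0.055,-0.005]]]'
python3 - <<'E'
from h import *
go([*box(-50,-72),.125],np.pi/2+BY)
E
```

```text
time: 1.42
tool_pos: [0.4832, 0.1719, 0.1431]
tool_rot: [-3.141, 0.001, 1.265]
contact_force: [0.2, 0.1, -0.8]
opening: 0.0374
grip_force: 0.0
shift [-0.0008 -0.0013  0.0181] turn -0.0005824467745467743 pos [0.4832 0.1719 0.1431] [-3.1409  0.0006  1.2652] F [ 0.1655  0.0837 -0.8309] op 0.03736449629878206 0.0 t 1.4167 q [ 0.1925  0.4151  1.6888 -0.0002  1.0387  0.4982]
```

Tracks well. Go down, close, turn.

```bash
python3 -m jog '[[[-0.2,0,-0.001,0.018,0],[-0.6,0,-0.001,0.018,0],[-1,0,-0.001,0.018,0],[-1,0,-0.001,0.018,0],[-1,0,-0.001,0.018,0]]]' 25
python3 -m jog '[[[-1,0,0,0,0.1],[-1,0,0,0,0.2],[-1,0,0,0,0.3],[-1,0,0,0,0.4],[-1,0,0,0,0.5]]]'
python3 -c "
from h import *
go([*box(-50,-72),.125],BY)"
```

```text
time: 1.83
tool_pos: [0.4826, 0.1727, 0.1273]
tool_rot: [3.139, -0.001, 1.266]
contact_force: [-0.6, -1.0, 0.5]
opening: 0.0144
grip_force: 0.1
time: 2.25
tool_pos: [0.4825, 0.1724, 0.1271]
tool_rot: [3.139, -0.002, 0.761]
contact_force: [1.3, -2.8, 1.7]
opening: 0.0108
grip_force: 24.9
shift [-0.0011  0.0001  0.0021] turn 1.066238563370844 pos [0.4825 0.1724 0.1271] [ 3.1393 -0.0017  0.7612] F [ 1.2567 -2.7644  1.742 ] op 0.010797711871643485 24.908605813980103 t 2.25 q [ 0.1941  0.4329  1.712  -0.0012  0.994   1.0043]
```

```bash
python3 -m jog '[[[-1,0,0,0,0.12],[-1,0,0,0,0.24],[-1,0,0,0,0.36],[-1,0,0,0,0.48],[-1,0,0,0,0.6]]]'
python3 -m jog '[[[-1,0,0,0,0.12],[-1,0,0,0,0.24],[-1,0,0,0,0.36],[-1,0,0,0,0.48],[-1,0,0,0,0.5]]]'
python3 -c "
from h import *
go([*box(-50,-72),.125],BY);print(robot.observe()['torque'])"
```

```text
time: 2.67
tool_pos: [0.4829, 0.1714, 0.1271]
tool_rot: [3.139, -0.003, 0.16]
contact_force: [2.0, -7.5, 0.9]
opening: 0.0107
grip_force: 24.9
time: 3.08
tool_pos: [0.483, 0.1706, 0.1272]
tool_rot: [3.139, -0.005, -0.339]
contact_force: [2.1, -10.9, 1.5]
opening: 0.0112
grip_force: 25.6
shift [-0.0015 -0.0005  0.0022] turn -0.03403622918792548 pos [0.483  0.1706 0.1272] [ 3.1393 -0.0046 -0.339 ] F [  2.1277 -10.9471   1.5468] op 0.011189978217245142 25.612570345401764 t 3.0833 q [ 0.1924  0.4328  1.712  -0.0051  0.994   2.105 ]
[-1.7193 -0.2363  0.5285]
```

```bash
python3 -m jog '[[[-0.5,0,0,0,-0.03],[-0.45,0,0,0,-0.03],[-0.45,0,0,-0.03,-0.03],[-0.45,0,0,-0.065,-0.03],[-0.45,0,0,-0.065,-0.1]]]'
python3 -m jog '[[[-0.4,0.03,0,0,-0.12],[-0.4,0.06,0,0,-0.24],[-0.3,0.08,0,0,-0.36],[-0.2,0.1,0,0,-0.48],[-0.2,0.1,0,0,-0.6]]]'
python3 -m jog '[[[-0.2,0,0,0,-0.12],[-0.2,0,0,0,-0.24],[-0.2,0,0,0,-0.36],[-0.2,0,0,0,-0.48],[-0.2,0,0,0,-0.6]]]'
python3 - <<'E'
from h import *
go([*box(50,-72),.127],np.pi/2+BY)
c=cam('wrist');im=robot.read_camera('wrist');save('w3',im)
E
```

```text
time: 3.5
tool_pos: [0.4846, 0.1736, 0.1973]
tool_rot: [-3.137, -0.01, -0.235]
contact_force: [1.5, -0.2, -0.3]
opening: 0.0248
grip_force: 0.0
time: 3.92
tool_pos: [0.5819, 0.1485, 0.1911]
tool_rot: [3.141, -0.003, 0.37]
contact_force: [-0.5, 0.2, 0.1]
opening: 0.0365
grip_force: 0.0
time: 4.33
tool_pos: [0.5788, 0.1498, 0.1914]
tool_rot: [3.141, -0.001, 0.971]
contact_force: [0.6, -0.6, 0.9]
opening: 0.0365
grip_force: 0.0
shift [-0.0079  0.0032  0.0644] turn -0.294561277873683 pos [0.5788 0.1498 0.1914] [ 3.1412 -0.0008  0.9712] F [ 0.6248 -0.6205  0.8564] op 0.03648642045678248 0.0 t 4.3333 q [0.1249 0.5095 1.3806 0.0003 1.2507 0.7244]
```

View pics/w3.png

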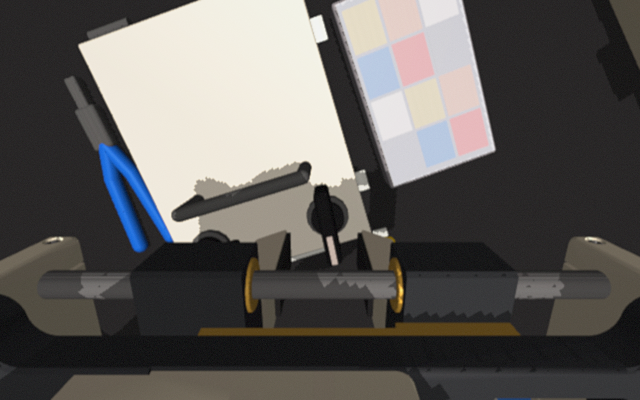

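```bash
python3 -m jog '[[[-0.2,-0.004,0.002,0,-0.1],[-0.2,-0.008,0.003,0.01,-0.2],[-0.2,-0.008,0.003,0.03,-0.295],[-0.2,-0.008,0.003,0.048,-0.295],[-0.2,-0.008,0.003,0.048,-0.295]]]'
python3 - <<'E'
from h import *
go([*box(50,-72),.127],np.pi/2+BY)
E
```

```text
time: 4.8
tool_pos: [0.5747, 0.1411, 0.1398]
tool_rot: [-3.136, 0.002, 1.258]
contact_force: [-0.6, 0.6, -0.6]
opening: 0.0367
grip_force: 0.0
shift [0.0012 0.0022 0.0128] turn -0.008001340014101466 pos [0.5747 0.1411 0.1398] [-3.1363  0.0022  1.2578] F [-0.5611  0.6248 -0.5638] op 0.036661921622791964 0.0 t 4.8 q [0.1111 0.5514 1.4606 0.0002 1.1353 0.4241]
```

```bash
python3 -m jog '[[[-0.3,0.001,0.002,0.014,0],[-0.7,0.001,0.002,0.014,0],[-1,0.001,0.002,0.014,0],[-1,0.001,0.002,0.014,0],[-1,0.001,0.002,0.014,0]]]' 25
python3 -m jog '[[[-1,0,0,0,0],[-1,0,0,0,0.12],[-1,0,0,0,0.24],[-1,0,0,0,0.36],[-1,0,0,0,0.48]]]'
python3 -m jog '[[[-1,0,0,0,0.12],[-1,0,0,0,0.24],[-1,0,0,0,0.36],[-1,0,0,0,0.48],[-1,0,0,0,0.6]]]'
python3 -m jog '[[[-1,0,0,0,0.12],[-1,0,0,0,0.24],[-1,0,0,0,0.36],[-1,0,0,0,0.48],[-1,0,0,0,0.53]]]'
python3 -c "
from h import *
go([*box(50,-72),.127],BY);print(robot.observe()['torque'])"
```

```text
time: 5.22
tool_pos: [0.577, 0.1421, 0.1298]
tool_rot: [-3.138, 0.001, 1.26]
contact_force: [-8.1, 2.0, 10.1]
opening: 0.0104
grip_force: 24.9
time: 5.63
tool_pos: [0.5772, 0.142, 0.1298]
tool_rot: [-3.139, 0.002, 0.775]
contact_force: [-7.1, 0.6, 3.9]
opening: 0.0108
grip_force: 25.0
time: 6.05
tool_pos: [0.5774, 0.1417, 0.1298]
tool_rot: [-3.141, 0.002, 0.175]
contact_force: [-5.7, -0.8, 4.3]
opening: 0.0107
grip_force: 25.0
time: 6.47
tool_pos: [0.5775, 0.1414, 0.1298]
tool_rot: [3.14, 0.002, -0.355]
contact_force: [-6.7, -1.6, 4.1]
opening: 0.0112
grip_force: 25.8
shift [-0.0004  0.0001  0.0028] turn -0.04992541205490042 pos [0.5775 0.1414 0.1298] [ 3.1401  0.0019 -0.3549] F [-6.6527 -1.6012  4.0666] op 0.011202294555375327 25.78640341758728 t 6.4667 q [ 0.1116  0.5652  1.4667 -0.0005  1.1121  2.0375]
[-0.1383  1.1375  0.5111]
```

```bash
python3 -m jog '[[[-0.5,0,0,0,-0.04],[-0.45,0,0,0,-0.04],[-0.45,0,0,-0.03,-0.05],[-0.45,0,0,-0.06,-0.05],[-0.45,0,0,-0.06,-0.05]]]'
python3 -m jog '[[[-0.4,-0.025,-0.02,0,0],[-0.4,-0.05,-0.042,0,0],[-0.4,-0.05,-0.042,0,0],[-0.4,-0.05,-0.042,0,0]]]' 30
python3 - <<'E'
from h import *
go([*box(0,-30),.134],BY)
c=cam('wrist');im=robot.read_camera('wrist');save('w4',im)
E
```

```text
time: 6.88
tool_pos: [0.582, 0.142, 0.1956]
tool_rot: [-3.137, -0.011, -0.3]
contact_force: [0.4, -0.4, 2.1]
opening: 0.0248
grip_force: 0.0
time: 7.22
tool_pos: [0.543, 0.1978, 0.1896]
tool_rot: [-3.141, -0.001, -0.297]
contact_force: [-0.2, -0.5, 0.5]
opening: 0.0277
grip_force: 0.0
shift [-0.0007  0.0015  0.0556] turn 0.007625272398032568 pos [0.543  0.1978 0.1896] [-3.1408 -0.0015 -0.2974] F [-0.1749 -0.474   0.5433] op 0.02770866943294196 0.0 t 7.2167 q [ 0.2167  0.4749  1.4445 -0.0001  1.2206  2.0849]
```

View pics/w4.png

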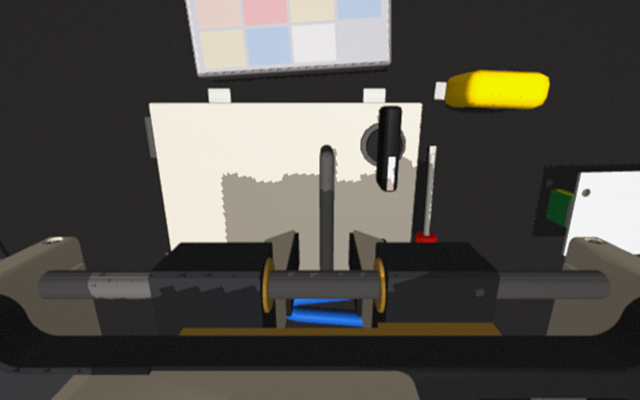

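Bar at column ~327 lies between the fingers (pads near 298 and 352), lock B's wing (390,150) lies parallel to the edge, stripe to box -x: unlocked.

```bash
python3 -m jog '[[[-0.4,0,0.001,0.03,0.008],[-0.4,0,0.001,0.055,0.008],[-0.7,0,0.001,0.055,0.008],[-1,0,0.001,0.055,0.008],[-1,0,0.001,0.055,0.008]]]' 30
python3 -m jog '[[[-1,0,0,0,0],[-1,0,-0.0046,-0.0127,0],[-1,0,-0.0103,-0.025,0],[-1,0,-0.0173,-0.0366,0],[-1,0,-0.0173,-0.0366,0]]]'
python3 - <<'E'
from h import *
go([*box(0,-30),.134],BY)
E
```

```text
time: 7.68
tool_pos: [0.5444, 0.195, 0.135]
tool_rot: [-3.141, -0.002, -0.308]
contact_force: [-0.5, -0.5, -0.1]
opening: 0.0119
grip_force: 0.0
time: 8.1
tool_pos: [0.5496, 0.2118, 0.1729]
tool_rot: [-3.141, -0.004, -0.307]
contact_force: [0.5, -5.9, 1.2]
opening: 0.0089
grip_force: 30.0
shift [-0.0028  0.0168  0.0389] turn -0.0018313565707459567 pos [0.5496 0.2118 0.1729] [-3.1412 -0.0035 -0.3068] F [ 0.4889 -5.8644  1.203 ] op 0.00894142466034303 30.00106394290924 t 8.1 q [ 0.2386  0.5091  1.4357 -0.0016  1.1936  2.1169]
```

```bash
python3 -m jog '[[[-1,0,-0.0081,-0.0109,0],[-1,0,-0.0173,-0.0209,0],[-1,0,-0.0274,-0.0299,0],[-1,0,-0.0384,-0.0379,0],[-1,0,-0.0384,-0.0379,0]]]'
python3 - <<'E'
from h import *
go([*box(0,-30),.134],BY)
im=robot.read_camera('scene');np.save('s1.npy',im);save('s1',im,(280,130,480,330),3)
E
```

```text
time: 8.52
tool_pos: [0.5604, 0.2469, 0.2114]
tool_rot: [3.139, -0.003, -0.307]
contact_force: [-6.2, -9.7, 13.0]
opening: 0.0091
grip_force: 30.0
shift [-0.0026  0.0533  0.0776] turn -0.002290104090488132 pos [0.5604 0.2469 0.2114] [ 3.1389 -0.0032 -0.3073] F [-6.2003 -9.6793 12.9515] op 0.00906344324497004 29.984504878520966 t 8.5167 q [ 0.292   0.5205  1.3047 -0.0042  1.3152  2.1712]
```

View pics/s1.png

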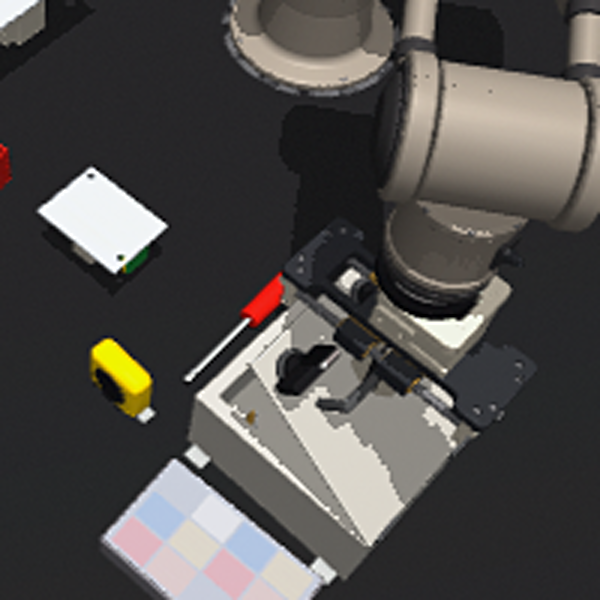

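```bash
python3 -m jog '[[[-0.5,0,0,0,0],[-0.5,0,0,0,0],[-0.5,0,0,-0.03,0],[-0.5,0,0,-0.06,0],[-0.6,0,0,-0.09,0]]]'
python3 -m jog '[[[-1,0,0.03,0,0],[-1,0,0.07,0,0],[-1,0,0.11,0,0],[-1,0,0.12,0,0],[-1,0,0.12,0,0]]]'
python3 - <<'E'
from h import *
go([*box(0,-92),.199],BY)
im=robot.read_camera('scene');np.save('s2.npy',im);save('s2',im,(280,130,480,330),3)
E
```

```text
time: 8.98
tool_pos: [0.5597, 0.2488, 0.2993]
tool_rot: [-3.141, 0.001, -0.307]
contact_force: [1.2, -0.2, -0.2]
opening: 0.0203
grip_force: 0.0
time: 9.4
tool_pos: [0.5232, 0.1321, 0.299]
tool_rot: [-3.141, -0.001, -0.31]
contact_force: [0.9, 0.7, -0.6]
opening: 0.0002
grip_force: 0.0
shift [-0.0016 -0.0051  0.1   ] turn -0.005438438244460553 pos [0.5232 0.1321 0.299 ] [-3.1409 -0.0012 -0.3104] F [ 0.9317  0.6526 -0.6115] op 0.00016358602092590203 0.0 t 9.4 q [0.1052 0.3275 1.3672 0.0001 1.4455 1.9864]
```

View pics/s2.png

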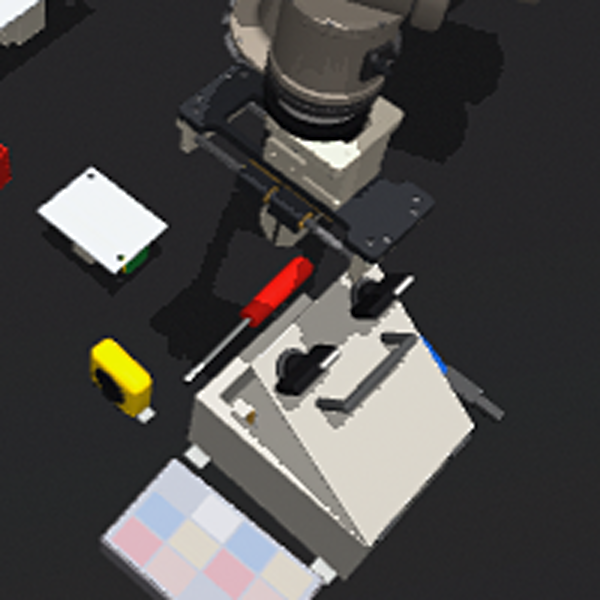

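```bash
python3 -m jog '[[[-1,0,0,0.04,0],[-1,0,0,0.08,0],[-1,0,0,0.1,0],[-1,0,0,0.1,0]]]'
python3 -m jog '[[[-1,0,-0.0225,0,0],[-1,0,-0.045,-0.022,0],[-1,0,-0.07,-0.042,0],[-1,0,-0.097,-0.056,0],[-1,0,-0.1245,-0.067,0]]]'
python3 -m jog '[[[-1,0,-0.027,-0.004,0],[-1,0,-0.0535,-0.007,0],[-1,0,-0.07,-0.007,0],[-1,0,-0.085,-0.007,0],[-1,0,-0.085,-0.007,0]]]'
python3 - <<'E'
from h import *
go([*box(0,108),.273],BY)
E
```

```text
time: 9.78
tool_pos: [0.5213, 0.1354, 0.1933]
tool_rot: [3.139, 0.009, -0.306]
contact_force: [-1.1, -0.6, 0.5]
opening: 0.0005
grip_force: 0.0
time: 10.2
tool_pos: [0.5618, 0.2545, 0.2684]
tool_rot: [-3.141, -0.002, -0.307]
contact_force: [0.3, -2.1, -2.7]
opening: 0.0006
grip_force: 1.6
time: 10.62
tool_pos: [0.5871, 0.3378, 0.273]
tool_rot: [-3.139, -0.001, -0.304]
contact_force: [0.3, 0.3, -0.1]
opening: 0.0004
grip_force: 0.0
shift [-0.0007  0.0102 -0.    ] turn 0.0013493170752831851 pos [0.5871 0.3378 0.273 ] [-3.1391 -0.0009 -0.3037] F [ 0.3258  0.3269 -0.1442] op 0.0004176744645016611 0.0 t 10.6167 q [0.4084 0.6183 0.9678 0.0012 1.5532 2.2828]
```

```bash
python3 -m jog '[[[-1,0,0.03,0,0],[-1,0,0.07,0,0],[-1,0,0.1,-0.03,0],[-1,0,0.118,-0.06,0],[-1,0,0.118,-0.06,0]]]'
python3 - <<'E'
from h import *
go([*box(0,0),.3],BY)
c=cam('wrist');im=robot.read_camera('wrist');np.save('w5.npy',im);np.savez('w5c.npz',K=c[0],A=c[1],p=c[2])
s=robot.read_camera('scene');np.save('s3.npy',s)
side=robot.read_camera('side');np.save('side3.npy',side)
a=cv2.resize(s[180:330,300:460],(400,375));b=cv2.resize(side[100:190,280:376],(400,375))
o=np.vstack([np.hstack([a,b])]);w=cv2.resize(im[0:230,200:640],(430,225)) 
o2=np.zeros((600,800,3),np.uint8);o2[:375]=o;o2[375:,:430]=w
save('m5',o2)
E
```

```text
time: 11.03
tool_pos: [0.5524, 0.2189, 0.3407]
tool_rot: [-3.136, -0.011, -0.31]
contact_force: [0.6, 0.3, 1.5]
opening: 0.0006
grip_force: 0.0
shift [-0.0037 -0.0053  0.0407] turn -0.004890195387435625 pos [0.5524 0.2189 0.3407] [-3.1356 -0.0113 -0.3099] F [0.5729 0.3292 1.4949] op 0.000633590216014936 0.0 t 11.0333 q [ 0.2488  0.4159  1.1251 -0.0009  1.5878  2.1295]
```

View pics/m5.png

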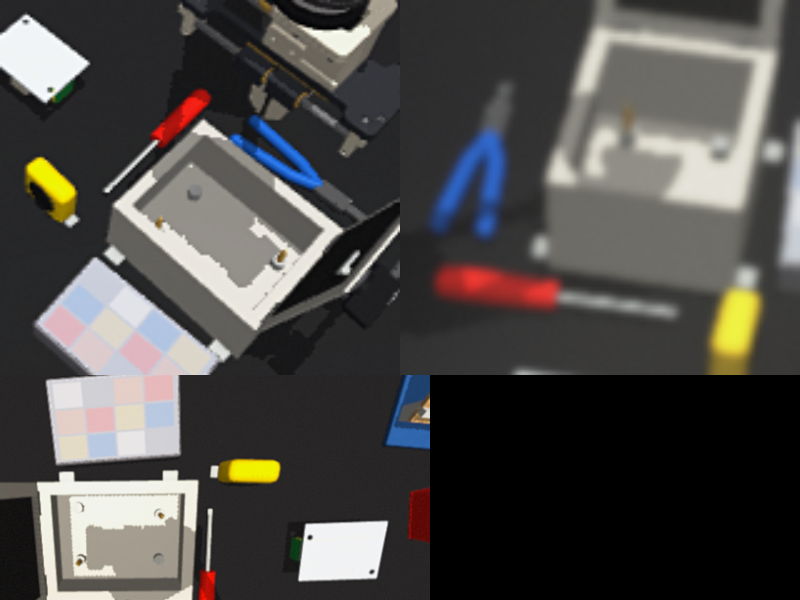

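```bash
python3 - <<'E'
from h import *
z=np.load('w5c.npz');c=(z['K'],z['A'],z['p']);im=np.load('w5.npy')
hsv=cv2.cvtColor(im,cv2.COLOR_RGB2HSV)
m=((hsv[...,0]>8)&(hsv[...,0]<28)&(hsv[...,1]>90)&(hsv[...,2]>60)).astype(np.uint8)
n,l,st,ce=cv2.connectedComponentsWithStats(m)
for i in range(1,n):
    if st[i,4]>8 and st[i,1]<230 : print(st[i],ce[i])
for n_,p in [('A',(-42,64)),('B',(30,-64))]:
    b=box(*p);print(n_,b,'foot',proj(c,[*b,.018]),'top',proj(c,[*b,.046]))
sc=cam('scene');im=np.load('s3.npy');hsv=cv2.cvtColor(im,cv2.COLOR_RGB2HSV)
m=((hsv[...,0]>8)&(hsv[...,0]<28)&(hsv[...,1]>90)&(hsv[...,2]>60)).astype(np.uint8)
n,l,st,ce=cv2.connectedComponentsWithStats(m)
for i in range(1,n):
    if st[i,4]>4 and 330<ce[i][0]<460 and 180<ce[i][1]<320 : print('s',st[i],ce[i])
for n_,p in [('A',(-42,64)),('B',(30,-64))]:
    b=box(*p);print(n_,'foot',proj(sc,[*b,.018]),'top',proj(sc,[*b,.046]))
E
```

```text
[630  20  10  13  79] [635.7722  27.7215]
[618  35  22  15 145] [627.5586  43.8483]
[423  85  65  26 709] [448.1819  98.9845]
[362 141   6   5  20] [364.35 143.1 ]
[278 188   6   7  25] [280.24 191.32]
A [0.5302 0.2989] foot [280.7956 188.5991] top [278.1876 193.2023]
B [0.5604 0.1551] foot [363.363  142.1694] top [365.6706 144.153 ]
s [404 179   5   6  18] [405.7778 181.8333]
s [399 197  12   9  17] [404.6471 201.2353]
s [404 207   6   6  11] [406.2727 209.5455]
s [418 217   5   6  12] [419.5 219.5]
s [425 216   5   4   5] [427.  217.4]
s [362 267   3   4   8] [363.25  268.375]
s [411 280   3   5  10] [412.  282.2]
A foot [411.5816 283.7263] top [413.8358 279.9657]
B foot [362.7945 270.5891] top [363.9494 266.621 ]
```

```bash
python3 - <<'E'
from h import *
sc=cam('scene');sd=cam('side')
a=onz(sc,(186,187),.131);b=onz(sc,(221,230.5),.131);print(a,b,np.linalg.norm(b-a))
e=b-a;y=np.arctan2(-e[0],e[1]);print('yaw',y)
m=(a+b)/2-.059*np.array([np.cos(y),np.sin(y),0]);print('board mid',m)
# side top edge px (display/1.25): (516,285),(503,362)
a=onz(sd,(516/1.25,285/1.25),.131);b=onz(sd,(503/1.25,362/1.25),.131);print(a,b,np.linalg.norm(b-a))
e=a-b;print('yaw',np.arctan2(-e[0],e[1]))
go([m[0]-.03,m[1],.34],y)
E
```

```text
[ 0.6184 -0.4298  0.131 ] [ 0.6932 -0.2422  0.131 ] 0.20202123287153034
yaw -0.37925227948385326
board mid [ 0.6009 -0.3141  0.131 ]
[ 0.6873 -0.2567  0.131 ] [ 0.6188 -0.45    0.131 ] 0.20507225391116762
yaw -0.34078585318414745
shift [ 0.1807  0.5046 -0.007 ] turn 0.07179715509444318 pos [0.5514 0.2215 0.3335] [-3.1399 -0.002  -0.3075] F [-0.0985  0.0801  0.2666] op 0.000686251206815212 0.0 t 11.1833 q [0.2528 0.4239 1.1317 0.0004 1.5834 2.1311]
```

```bash
python3 -m jog '[[[-1,0.014,0.039,0,0.015],[-1,0.028,0.078,0,0.03],[-0.5,0.042,0.117,-0.005,0.045],[-0.3,0.055,0.155,-0.007,0.06],[-0.1,0.069,0.194,-0.007,0.06]]]'
python3 -m jog '[[[0.1,0.014,0.039,0,0],[0.1,0.028,0.078,0,0],[0.1,0.042,0.117,0,0],[0.1,0.055,0.155,0,0],[0.1,0.069,0.194,0,0]]]'
python3 -m jog '[[[0.1,0.014,0.039,0,0],[0.1,0.028,0.078,0,0],[0.1,0.042,0.117,0,0],[0.1,0.042,0.117,0,0],[0.1,0.042,0.117,0,0]]]'
python3 - <<'E'
from h import *
go([.60,-.315,.34],-.36)
c=cam('wrist');im=robot.read_camera('wrist');np.save('w6.npy',im);np.savez('w6c.npz',K=c[0],A=c[1],p=c[2])
hsv=cv2.cvtColor(im,cv2.COLOR_RGB2HSV)
def comps(name,m,mn=30):
    m=m.astype(np.uint8);m[240:]=0
    n,l,st,ce=cv2.connectedComponentsWithStats(m)
    for i in range(1,n):
        if st[i,4]>mn: print(name,st[i],ce[i].round(1))
H,S,V=[hsv[...,i].astype(int) for i in range(3)]
comps('wood',(H>8)&(H<22)&(S>60)&(V>90))
comps('green',(H>45)&(H<75)&(S>100)&(V>40))
comps('blue',(H>100)&(H<125)&(S>100)&(V>40))
comps('white',(S<40)&(V>150))
for X in [(0,0,85),(-.059*1000,0,39),]: pass
print(proj(c,[.60,-.315,.085]))
print(im[100:240:20,200:460:20].sum(2)//3)
E
```

```text
time: 11.6
tool_pos: [0.5583, 0.015, 0.3386]
tool_rot: [-3.141, 0.001, -0.366]
contact_force: [1.1, -0.6, -0.5]
opening: 0.0158
grip_force: 0.0
time: 12.02
tool_pos: [0.5531, -0.1911, 0.3381]
tool_rot: [-3.141, 0.002, -0.366]
contact_force: [1.0, -0.3, -0.8]
opening: 0.048
grip_force: 0.0
time: 12.43
tool_pos: [0.5502, -0.316, 0.3367]
tool_rot: [-3.14, 0.003, -0.37]
contact_force: [0.0, 1.0, 0.2]
opening: 0.0502
grip_force: 0.0
shift [ 0.046  -0.0189 -0.0034] turn -0.00980521871122475 pos [ 0.5502 -0.316   0.3367] [-3.1403  0.0034 -0.3698] F [0.011  0.9877 0.1946] op 0.05024833626940434 0.0 t 12.4333 q [-0.6422  0.5142  0.9789  0.0003  1.6522  1.2984]
wood [ 216   74  187   90 5180] [301.2  99.5]
wood [367 114   8   5  33] [370.4 116.2]
green [359 129   9  45 266] [362.7 151. ]
green [370 129   8  46 179] [373.8 151. ]
blue [ 243   66  141   12 1320] [312.9  71.4]
blue [248 171  51  13 582] [273.6 177. ]
blue [303 171   8  13 102] [306.6 177. ]
blue [319 171   9  13 100] [322.8 177.4]
blue [332 173  45  12 488] [352.7 178.9]
white [ 239   95  145   77 7449] [312.4 128.8]
white [412 103  18  44 259] [418.  118.9]
white [   0  137   49   77 2525] [ 17.7 179.3]
white [374 164   8   9  58] [378.  167.9]
white [425 164  27   8 111] [438.  167.2]
white [318 170  11  16  46] [323.  177.5]
white [ 57 213  16  10 137] [ 64.5 217.4]
[308.9077 129.7768]
[[ 52  48 186 245 247 248 249 249 249 248  85 169 220]
 [ 51  52 190 247 248 232 237 246 244 206  75 230 225]
 [ 50  48 205 117 208 252 252 214 102 206  53 228 225]
 [ 51  50 122 106 178 175 174 176  37 141  30 170  48]
 [ 51  51  50 143 144 161  79  88  92  32  32 169 129]
 [ 51  51  49  49  48  51  35  34  30  30  52 169 170]
 [ 50  52  53  51  50  54  50 104  50  33  50  53  51]]
```

```bash
python3 - <<'E'
from h import *
z=np.load('w6c.npz');c=(z['K'],z['A'],z['p']);im=np.load('w6.npy')
hsv=cv2.cvtColor(im,cv2.COLOR_RGB2HSV);H,S,V=[hsv[...,i].astype(int) for i in range(3)]
ch=np.full(V.shape,'.')
ch[(S<40)&(V>150)]='W';ch[(S<60)&(V<=150)&(V>70)]='g';ch[(H>8)&(H<22)&(S>60)&(V>90)]='o';ch[(H>45)&(H<75)&(S>100)&(V>40)]='G';ch[(H>100)&(H<125)&(S>100)&(V>40)]='b';ch[(S>=15)&(S<60)&(V>150)]='c'
for r in range(68,200,3): print(r,''.join(ch[r,212:410:2]))
E
```

```text
68 ................bbbbbbbbbbbbbbbbbbbbbbbbbbbbbbbbbbbbbbbbbbbbbbbbbbbbbbbbbbbbbbb....................
71 ................bbbbbbbbbbbbbbbbbbbbbbbbbbbbbbbbbbbbbbbbbbbbbbbbbbbbbbbbbbbbbbbbbbbbbb.............
74 ...oooooooooooo.bbbbbbbbbbbbbbbbbbbbbbbbbbbbbbbbbbbbbbbbbbbbbbbbbbbbbbbbbbbbbbbbbbbbbb.............
77 ..ooooooooooooooooooooooooooooooooooooooooooooooo..ooo.ccccccccccc.....bbbbbbbbbbbbbbboog..........
80 ..ooooooooooooooooooooooooooo............................oooooo.ooo..oooooooooooooooooooooooooo....
83 ...ooooooooooooooooooooooooooooooooooooooooooooooooooooooooooooooooooooooo.o...................o...
86 ...oooooooooooooooooooooooooooooooooooooooooooooooooooooooooooooooooooooooooooooooooooooooooooo....
89 ....ooooooooooooooooooooooooooooooooooooooooooooooooooooooooooooooooooooooooooooooooooooooooooo....
92 ....ooooooooooooooooooooooooooooooooooooooooooooooooooooooooooooooooooooooooooooooooooooooooooo....
95 .....oooooooooooooooccc.oooooooooooooooooooooooooooooooooooooooooooooooooooooooooooooooooooooo...o.
98 .....oooooooooooooocWWWWWWWWWWWWWWWWWWWWWWWWWWWWWWWWWWWWWWWWWWWWWWW
[... 2764 characters left out ...]
bbbbbbbbbbbbbbbbbbbbbccbbbbcccWbbbbccbbbbbbbbbbbbbbbbbbbbbb.................
182 ...................bbbbbbbbbbbbbbbbbbbbbbbbbcWbbbbcccWbbbbccbbbbbbbbbbbbbbbbbbbbbb.................
185 ............................................gccccccccccccWcg.......................................
188 ............................................gggccccccccccccg.......................................
191 ...................................................................................................
194 ...................................................................................................
197 ...................................................................................................
```

```bash
python3 - <<'E'
from h import *
from scipy.optimize import least_squares
z=np.load('w6c.npz');c=(z['K'],z['A'],z['p'])
obj=np.array([[55,75,4],[55,-75,4],[30,-64,4],[-22.5,18,72],[-22.5,-18,72]])/1000
pix=np.array([[251.5,96],[390,99],[373.5,116.5],[301,189],[330.5,189]])
def plate(v): return Rot([0,0,v[3]])@Rot([0,-np.radians(38),0])
f=lambda v,n=5:np.concatenate([proj(c,np.array(v[:3])+plate(v)@o)-p for o,p in zip(obj[:n],pix[:n])])
for n in (3,5):
    r=least_squares(f,[.59,-.32,.08,-.36],args=(n,));print(n,r.x,r.fun.round(1))
v=r.x;A=plate(v)
for o in [(0,0,0),(0,0,60),(0,0,72),(0,0,80),(-55,0,0),(55,0,0)]: print(o,np.array(v[:3])+A@np.array(o)/1000)
# board plane consistency: z at plate origin should be .085+u sin38
sc=cam('scene');X=np.array(v[:3])
for o in [(55,75,4),(55,-75,4),(30,-64,4)]: print('scene',proj(sc,X+A@np.array(o)/1000))
E
```

```text
3 [ 0.5925 -0.3271  0.0942 -0.3913] [-0.1 -0.2 -1.4 -0.1  1.6  0.3]
5 [ 0.5932 -0.3262  0.0936 -0.4037] [-0.6 -1.4 -2.1  0.5  0.8  0.6  0.4 -0.3  1.7  0.7]
(0, 0, 0) [ 0.5932 -0.3262  0.0936]
(0, 0, 60) [ 0.5593 -0.3117  0.1409]
(0, 0, 72) [ 0.5525 -0.3088  0.1503]
(0, 0, 80) [ 0.5479 -0.3069  0.1566]
(-55, 0, 0) [ 0.5534 -0.3092  0.0597]
(55, 0, 0) [ 0.6331 -0.3432  0.1274]
scene [219.1083 217.6135]
scene [194.3536 185.5402]
scene [202.9753 187.6389]
```

```bash
python3 - <<'E'
from h import *
im=np.load('s3.npy')
hsv=cv2.cvtColor(im,cv2.COLOR_RGB2HSV);H,S,V=[hsv[...,i].astype(int) for i in range(3)]
ch=np.full(V.shape,'.')
ch[(S<25)&(V>150)]='W';ch[(S<60)&(V<=150)&(V>70)]='g';ch[(H>8)&(H<22)&(S>60)&(V>90)]='o';ch[(H>45)&(H<75)&(S>100)&(V>40)]='G';ch[(H>100)&(H<125)&(S>100)&(V>40)]='b';ch[(S>=25)&(S<60)&(V>150)]='c'
for r in range(174,240): print(r,''.join(ch[r,180:270]))
E
```

```text
174 ..........................................................................................
175 .................ccc......................................................................
176 ................ccccc.....................................................................
177 ..............cccccccc....................................................................
178 .............cccccccccc........GGGGGGGGG.G................................................
179 ............ccccccccccccc......G..........................................................
180 ..........cccccccccccccccc....G..GGGGGGGGGGGG.............................................
181 .........cccccccccccccccccc...G..GGGGGGGGGGGG.bbbbbb......................................
182 ........cccccccccccccccccccccG..GGGGGGGGGGGgggbbbbbbWc....................................
183 ......cccccccccccccccccccccc.G..GGGGGGGGG.cWccbbbbbbccW...................................
184 .....cccccccccccccccccccccc.G..GGGGGGGGGGgccWccbbbbbgWcc..................................
185 ......ccccccccccccccccccc...G..GGGGGGGGG.ccccWcccWb
[... 4469 characters left out ...]
bbbbbbbbbbbbbbbbbbbbbbb............
233 WWW.......................bbbbbbbbbbbbbbb.ggggggggbbbbbbbbbbbbbbbbbbbbbbbbb...............
234 Wc........................bbbbbbbbbbbbbbb.ggggggggbbbbbbbbbbbbbbbbbbbbbbbb................
235 ...........g...............bbbbbbbbbbbbbbbggggggggbbbbbbbbbbbbbbbbbbbbbb..................
236 ...........g................bbbbbbbbbbbbbb.ggggggggbbbbbbbbbbbbbbbbbbbb...................
237 ..........ggg................bbbbbbbbbbbbbbggggggggbbbbbbbbbbbbbbbbbb.....................
238 ..........ggg................bbbbbbbbbbbbbb.gggggggbbbbbbbbbbbbbbbbb......................
239 .........ggggg................bbbbbbbbbbbbb.ggggggggbbbbbbbbbbbbbb........................
```

```bash
cat > fit.py <<'E'
from h import *
from scipy.optimize import least_squares
z=np.load('w6c.npz');c=(z['K'],z['A'],z['p']);sc=cam('scene')
obs=[(c,[55,75,4],(251.5,96)),(c,[55,-75,4],(390,98.5)),(c,[30,-64,4],(373.5,116.5)),(c,[-22.5,18,72],(301,189)),(c,[-22.5,-18,72],(330.5,189)),
(sc,[55,75,4],(220.5,220)),(sc,[55,-75,4],(196,188.3)),(sc,[30,-64,4],(203.5,190.3))]
def plate(v): return Rot([0,0,v[3]])@Rot([0,-np.radians(38),0])
f=lambda v:np.concatenate([proj(k,np.array(v[:3])+plate(v)@np.array(o)/1000)-p for k,o,p in obs])
r=least_squares(f,[.59,-.32,.08,-.36]);v=r.x
print(v,r.fun.reshape(-1,2).round(1))
A=plate(v)
for o in [(0,0,0),(0,0,60),(0,0,72),(0,0,80),(-55,0,0),(55,0,0)]: print(o,np.array(v[:3])+A@np.array(o)/1000)
E
python3 fit.py
```

```text
[ 0.593  -0.3258  0.088  -0.3998] [[ 0.2 -0.7]
 [-3.5  1.1]
 [-0.3  0.5]
 [ 0.7 -1.2]
 [ 1.5 -0.3]
 [-0.7 -1.4]
 [-1.1 -1.6]
 [-0.  -1.5]]
(0, 0, 0) [ 0.593  -0.3258  0.088 ]
(0, 0, 60) [ 0.559  -0.3115  0.1352]
(0, 0, 72) [ 0.5522 -0.3086  0.1447]
(0, 0, 80) [ 0.5477 -0.3067  0.151 ]
(-55, 0, 0) [ 0.5531 -0.309   0.0541]
(55, 0, 0) [ 0.6329 -0.3427  0.1218]
```

```bash
python3 -c "
from h import *
go([.559,-.3115,.121],-.395)"
```

```text
shift [ 0.0074 -0.0054  0.2164] turn 0.027263685458161824 pos [ 0.5506 -0.3143  0.3375] [-3.1401  0.0026 -0.3677] F [0.1417 0.6299 0.0378] op 0.05028760486707464 0.0 t 12.4833 q [-0.6399  0.5124  0.9798  0.0007  1.6523  1.2987]
```

```bash
python3 -m jog '[[[0.1,0.007,-0.005,0.04,0.027],[0.1,0.007,-0.005,0.08,0.027],[0.1,0.007,-0.005,0.12,0.027],[0.1,0.007,-0.005,0.137,0.027],[0.1,0.007,-0.005,0.137,0.027]]]' 30
python3 - <<'E'
from h import *
go([.559,-.3115,.121],-.395)
c=cam('wrist');im=robot.read_camera('wrist')
hsv=cv2.cvtColor(im,cv2.COLOR_RGB2HSV);H,S,V=[hsv[...,i].astype(int) for i in range(3)]
ch=np.full(V.shape,'.')
ch[(S<25)&(V>150)]='W';ch[(S<60)&(V<=150)&(V>70)]='g';ch[(H>8)&(H<22)&(S>60)&(V>90)]='o';ch[(H>45)&(H<75)&(S>100)&(V>40)]='G';ch[(H>100)&(H<125)&(S>100)&(V>40)]='b';ch[(S>=25)&(S<60)&(V>150)]='c'
for r in range(50,300,6): print(r,''.join(ch[r,180:470:3]))
print(proj(c,[.5477,-.3067,.149]),proj(c,[.593,-.326,.083]))
E
```

```text
time: 12.9
tool_pos: [0.5573, -0.3084, 0.1968]
tool_rot: [-3.139, 0.01, -0.391]
contact_force: [-0.2, 0.9, -0.3]
opening: 0.0506
grip_force: 0.0
shift [0.0035 0.0024 0.0758] turn 0.003665434306708626 pos [ 0.5573 -0.3084  0.1968] [-3.1387  0.0101 -0.3913] F [-0.1543  0.8925 -0.2604] op 0.05062890911318482 0.0 t 12.9 q [-0.6259  0.5838  1.2352  0.0005  1.333   1.3361]
50 .................................................................................................
56 ............bbbbbbbbbbbbbbbbbbbbbbbbbbbbbbbbbbbbbbbbbbbbbbbbbbbbbbbbbbbbbbbbbbb..................
62 ............bbbbbbbbbbbbbbbbbbbbbbbbbbbbbbbbbbbbbbbbbbbbbbbbbbbbbbbbbbbbbbbbbbb..................
68 oooooooooooooooooooooooooooooooooooooooooooooooooooooooooooooooooooooooooooooooooooooooooooooooo.
74 ooooooooooooooooooooooooooooooooooooooooooooooooooooooooooooooooooooooooooooooooooooooooooooooo..
80 ooooooooooooooooooooooooooooooooooooooooooooooooooooooooooooooooooooooooooooooooooooooooooooooo..
86 oooooooooooooooooooooooooooooooooooooooooooooooooooooooooooooooooooooooooooooooooooooooooooooo...
92 oooooooooooooooooooo
[... 2884 characters left out ...]
....................gggggggg..oo................
266 ...............o....ggggggg...........................................ggggggg...oo...............
272 ..............oo................................................................ooo..............
278 ..............o.g.g.......g..g..gg.....g............g.g..........................oo..............
284 .............oo.gggggggggggggggggggggggggggggggggggggggggggggggggggggggggggggggggo.o.....g.......
290 .............oo.ggggggggggggggggggggggggggggggggggggggggggggggggggggggggggggggggg.oo.............
296 .............oo.ggggggggggggggggggggggggggggggggggggggggggggggggggggggggggggggggg.o..............
[326.6969 234.1602] [327.0291 149.112 ]
```

```bash
python3 -m jog '[[[0.1,0.002,0,0.03,0],[0.1,0.003,0,0.06,0],[0.1,0.003,0,0.075,0],[-0.3,0.003,0,0.075,0],[-1,0.003,0,0.075,0]]]' 40
python3 -m jog '[[[-1,0,0,0,0],[-1,0,0,0,0],[-1,0,0,0,0]]]'
python3 -c "
from h import *
go([.559,-.3115,.121],-.395)"
```

```text
time: 13.37
tool_pos: [0.5627, -0.3132, 0.1291]
tool_rot: [3.141, -0.002, -0.393]
contact_force: [-0.6, -0.3, 1.0]
opening: 0.0414
grip_force: 0.0
time: 13.62
tool_pos: [0.563, -0.3133, 0.1299]
tool_rot: [-3.141, -0.004, -0.394]
contact_force: [1.1, 4.8, 7.0]
opening: 0.0359
grip_force: 40.0
shift [-0.0044 -0.0001  0.0089] turn 0.0013997790960211809 pos [ 0.563  -0.3133  0.1299] [-3.1413 -0.0044 -0.3936] F [1.059  4.7877 7.0299] op 0.03593588600513413 40.00118762254715 t 13.6167 q [-0.6272  0.6462  1.3138  0.0014  1.1774  1.3366]
```

```bash
python3 -m jog '[[[-1,0,0,-0.01,0],[-1,0,0,-0.025,0],[-1,0,0,-0.05,0],[-1,0,0,-0.08,0],[-1,0,0,-0.1,0]]]'
python3 - <<'E'
from h import *
sc=cam('scene')
for n,u in [('free',(320,350)),('free2',(340,310)),('bin',(331,232)),('small',(392,262)),('can',(236,318)),('tape',(404,335)),('foot',(332,282)),('sort',(392,388)),('laptop',(250,350)),('foot2',(283,316))]: print(n,onz(sc,(u[0]/1.25,u[1]/1.25),0))
im=robot.read_camera('wrist');s=robot.observe();print(s['tool_pos'],s['contact_force'],s['opening'])
hsv=cv2.cvtColor(im,cv2.COLOR_RGB2HSV);H,S,V=[hsv[...,i].astype(int) for i in range(3)]
ch=np.full(V.shape,'.')
ch[(S<25)&(V>150)]='W';ch[(S<60)&(V<=150)&(V>70)]='g';ch[(H>8)&(H<22)&(S>60)&(V>90)]='o';ch[(H>45)&(H<75)&(S>100)&(V>40)]='G';ch[(H>100)&(H<125)&(S>100)&(V>40)]='b';ch[(S>=25)&(S<60)&(V>150)]='c'
for r in range(40,260,8): print(r,''.join(ch[r,160:490:4]))
E
```

```text
time: 14.03
tool_pos: [0.5612, -0.3142, 0.2299]
tool_rot: [3.14, -0.001, -0.395]
contact_force: [0.0, -0.2, -4.5]
opening: 0.036
grip_force: 40.0
free [ 0.7327 -0.1163  0.    ]
free2 [ 0.6183 -0.1313  0.    ]
bin [ 0.4187 -0.2859  0.    ]
small [ 0.4261 -0.0847  0.    ]
can [ 0.7611 -0.3476  0.    ]
tape [0.602  0.0432 0.    ]
foot [ 0.5578 -0.1938  0.    ]
sort [0.732  0.0795 0.    ]
laptop [ 0.8123 -0.2635  0.    ]
foot2 [ 0.7008 -0.248   0.    ]
[ 0.5626 -0.3151  0.2343] [ 0.3828 -1.1983 -1.0541] 0.0354876713341417
40 ...................................................................................
48 ...................................................................................
56 ...................................................................................
64 ...................................................................................
72 ................bbbbbbbbbbbbbbbbbbbbbbbbbbbbbbbbbbbbbbbbbbbbb......................
80 .....ooooooooooooooooooooooooooooooooooooooooooooooooooooooooooooooooo.............
88 ....ooooooooooooooooooooooooooooooooooooooooooooooo
[... 1179 characters left out ...]
 ........gggggggg....ggggggggggggcccccccccccccccccccgggggggggggGGGGGGG...GGG........
208 ........gggggggg.....ggggggggggccccccccccccccccccccgggggggggggGGGGGGG....GG........
216 .......gg.gg.gg......gWWWWWWWWWccccccccccccWcWWWWWWcWWWWWWWWW.GGGGGGGG...GGG.......
224 ......ggggggggg......WWWWWWWWWWgcccccccccccccccccccWWWWWWWWWWWGGGGGGGG....GG.......
232 ......ggggggggg...............ggccg...gcccccg...gccgg.........GGGGGGGG....GG.......
240 ........gg.ggggg........ggggggggccccccccccccccccccgggggggg....GGGGGGG...GGG........
248 .........................gggggg.ccccccccccccccccccc.gggggg.........................
256 .........................gggggg.ccccccccccccccccccc.ggggg..........................
```

```bash
python3 -m jog '[[[-1,-0.004,-0.035,0,0],[-1,-0.008,-0.07,0,0],[-1,-0.012,-0.105,0,0],[-1,-0.016,-0.14,0,0],[-1,-0.02,-0.175,0,0]]]'
python3 -m jog '[[[-1,0,-0.03,0.01,0],[-1,0,-0.04,0.04,0],[-1,0,-0.04,0.075,0],[-1,0,-0.04,0.11,0],[-1,0,-0.04,0.13,0]]]'
python3 -m jog '[[[-1,0,0,0,0],[-1,0,0,0,0]]]'
python3 -c "
from h import *
go([.63,-.12,.083],-.395)"
```

```text
time: 14.5
tool_pos: [0.6096, -0.1431, 0.2261]
tool_rot: [3.141, 0.002, -0.395]
contact_force: [0.9, 0.1, -6.8]
opening: 0.036
grip_force: 40.0
time: 14.92
tool_pos: [0.6227, -0.1064, 0.092]
tool_rot: [3.14, 0.008, -0.393]
contact_force: [-1.2, 0.2, -7.1]
opening: 0.0352
grip_force: 40.0
time: 15.08
tool_pos: [0.6246, -0.1074, 0.0958]
tool_rot: [3.141, 0.004, -0.394]
contact_force: [0.3, -1.3, -5.2]
opening: 0.0362
grip_force: 40.0
shift [0.0099 0.0095 0.0128] turn 0.000541948274753068 pos [ 0.6246 -0.1074  0.0958] [ 3.1408  0.0036 -0.3945] F [ 0.2615 -1.2542 -5.2092] op 0.0361517586437972 39.99789610505104 t 15.0833 q [-0.2909  0.6681  1.3758 -0.0005  1.1014  1.6745]
```

```bash
python3 -m jog '[[[-1,0,0,0,0],[-1,0,0,0,0],[-1,0,0,0,0]]]' 15
python3 -m jog '[[[-1,0.003,0,0.007,0],[-1,0.006,0,0.014,0],[-1,0.009,0,0.016,0],[-1,0.012,0,0.017,0],[-1,0.015,0,0.018,0]]]'
python3 -c "
from h import *
go([.63,-.12,.083],-.395)"
```

```text
time: 15.33
tool_pos: [0.6267, -0.1078, 0.0994]
tool_rot: [-3.141, -0.004, -0.394]
contact_force: [-0.5, 0.2, -6.5]
opening: 0.0361
grip_force: 15.0
time: 15.75
tool_pos: [0.6397, -0.1132, 0.0787]
tool_rot: [3.142, 0.0, -0.394]
contact_force: [0.4, -0.3, -5.9]
opening: 0.0359
grip_force: 15.0
shift [-0.0064  0.01   -0.0043] turn 0.00072602452768189 pos [ 0.6397 -0.1132  0.0787] [ 3.1416  0.0005 -0.3943] F [ 0.3806 -0.2939 -5.9251] op 0.0359126978124567 14.997749738395214 t 15.75 q [-0.293   0.7118  1.3417  0.      1.0886  1.672 ]
```

```bash
python3 -m jog '[[[-1,0.003,0,0.003,0],[-1,0.008,0,0.006,0],[-1,0.014,0,0.009,0],[-1,0.02,0,0.012,0],[-1,0.02,0,0.012,0]]]'
cat > asc.py <<'E'
from h import *
s=robot.observe();print(s['tool_pos'],s['contact_force'],s['opening'])
c=cam('wrist');im=robot.read_camera('wrist');np.save('w7.npy',im);np.savez('w7c.npz',K=c[0],A=c[1],p=c[2])
hsv=cv2.cvtColor(im,cv2.COLOR_RGB2HSV);H,S,V=[hsv[...,i].astype(int) for i in range(3)]
ch=np.full(V.shape,'.')
ch[(S<25)&(V>150)]='W';ch[(S<60)&(V<=150)&(V>70)]='g';ch[(H>8)&(H<22)&(S>60)&(V>90)]='o';ch[(H>45)&(H<75)&(S>100)&(V>40)]='G';ch[(H>100)&(H<125)&(S>100)&(V>40)]='b';ch[(S>=25)&(S<60)&(V>150)]='c'
for r in range(80,260,6): print(r,''.join(ch[r,140:510:4]))
E
python3 asc.py
```

```text
time: 16.17
tool_pos: [0.6618, -0.1223, 0.0698]
tool_rot: [-3.141, -0.009, -0.394]
contact_force: [5.8, -1.9, 3.9]
opening: 0.0357
grip_force: 15.0
[ 0.6618 -0.1223  0.0698] [ 5.7644 -1.879   3.9055] 0.03574192017789846
80 .....................................................................................bbbbbbbb
86 .....................................................................................bbbbbbbb
92 .....................................................................................bbbbbbbb
98 .....................................................................................bbbbbbbb
104 .....................................................................................bbbbbbbb
110 ....................................................................................bbbbbbbbb
116 ....................................................................................bbbb.gggg
122 ....................................................................................bbbbggggg
128 .............WWWWWWWWWWWWWWWWWWWWWWWWWWWWWWWWWWWWWWWWWWWWWWWWWWWWWWWWWWWWWWWWWWW....bbbbggggg
13
[... 1355 characters left out ...]
..bbbbbbbbbbbb
218 .............g.....gg.....gggggggggggccg...gccccc....cccgggggggggggGGGGGGG...GGG.bbbbbbbbbbbb
224 ...............gg.g.......gggggggggggcccg.gcccccccg.gccggggggggggggGGGGGGGG...GGGbbbbbbbbbbbb
230 ............gg.gg.gg......gggggggggggccccccccccccccccccgggggggggggGGGGGGGGG...GGGbbbbbbbbbbbb
236 .............gggggggg......WWWWggggggggggggggggggggggggggggggWWWWWGGGGGGGG....GG.bbbbbbbbbbbb
242 ...........................gg.gggggg.ggggggggggggggggggggggggggggg......GG...GGG.bbbbbggggbbb
248 ..............................gggggg.ggggggggggggggggggg.gggggg.........................ggggb
254 ..............................gggggg.ggggggggggggggggggg.gggggg..........................gggg
```

```bash
cat > tilt.py <<'E'
from h import *
import sys
from scipy.optimize import least_squares
z=np.load('w7c.npz');c=(z['K'],z['A'],z['p'])
def tilt(pix):
    obj=[[55,75,4],[55,-75,4],[30,-64,4]]
    P=lambda v:Rot([0,0,v[3]])@Rot([0,-v[4],0])
    f=lambda v:np.concatenate([proj(c,v[:3]+P(v)@np.array(o)/1000)-p for o,p in zip(obj,pix)])
    s=robot.observe()['tool_pos']
    r=least_squares(f,[s[0],s[1],s[2]-.05,-.394,.3]);v=r.x
    print('origin',v[:3],'yaw',v[3],'tilt deg',np.degrees(v[4]),'res',r.fun.round(1),'edge-x z',(v[:3]+P(v)@[-.055,0,0]))
tilt(eval(sys.argv[1]))
E
python3 tilt.py '[(190,125.5),(469,125.5),(431,163)]'
```

```text
origin [ 0.6802 -0.1325  0.0171] yaw -0.39941054205302345 tilt deg 31.324788737625482 res [-0.5 -0.2 -2.3  1.3  3.1 -1.1] edge-x z [ 0.6369 -0.1142 -0.0115]
```

```bash
python3 -m jog '[[[-1,0.012,0,0,0],[-1,0.022,0,0.003,0],[-1,0.032,0,0.007,0],[-1,0.042,0,0.011,0],[-1,0.042,0,0.011,0]]]'
python3 asc.py
```

```text
time: 16.63
tool_pos: [0.6976, -0.1373, 0.0552]
tool_rot: [-3.141, -0.0, -0.395]
contact_force: [0.4, 0.6, -5.6]
opening: 0.0358
grip_force: 15.0
[ 0.6976 -0.1373  0.0552] [ 0.4332  0.6078 -5.6029] 0.03582248292657699
80 .............................................................................................
86 .............................................................................................
92 .............................................................................................
98 .............................................................................................
104 .............................................................................................
110 .............................................................................................
116 .............................................................................................
122 .............................................................................................
128 .............................................................................................
134 
[... 1353 characters left out ...]
.....bbbbbbggg
218 ................ggggggg...WWWWWWWWWWWccccggcccccccggcccWWWWWWWWWWWWGGGGG...GG......bbbbbbbbbb
224 ..............gggggggg.gg.WWWWWWWWWWWccccccccccccccccccWWWWWWWWWWWWGGGGGG...GGG....bbbbbbbbbb
230 .............gggggggg..g..WWWWWWWWWWcWcccccccccccccWcccWWWWWWWWWWWWGGGGGGG...GGG...bbbbbbbbbb
236 .............ggggggggg....WWWWWWcgggggggggggggggggggggg.ggggcWWWWWgGGGGGGG...GGG...bbbbbbbbbb
242 ..............ggggggg.....gggggggcgggccccccgcgccggccgccggggggggggg.GGGGGGG...GG.....bbbbbbbbb
248 ..............................gggggggccccccccccccccccccc.gggggg........................bbbbbb
254 ..............................gggggg.ccccccccccccccccccc.gggggg..........................bbbb
```

```bash
python3 tilt.py '[(203,149.5),(456,149.5),(425,186)]'
python3 -m jog '[[[-1,0.004,0,0.004,0],[-1,0.008,0,0.008,0],[-1,0.01,0,0.012,0],[-1,0.01,0,0.012,0]]]'
python3 -c "
from h import *
go([.63,-.12,.083],-.395)"
```

```text
origin [ 0.6973 -0.1402 -0.0027] yaw -0.3996392886547767 tilt deg 20.70640784440441 res [-0.3 -0.2 -1.7  1.1  2.2 -1. ] edge-x z [ 0.6499 -0.1201 -0.0221]
time: 17.02
tool_pos: [0.7061, -0.1407, 0.0473]
tool_rot: [3.142, -0.001, -0.394]
contact_force: [-6.5, 1.9, 10.2]
opening: 0.036
grip_force: 15.0
shift [-0.0782  0.0101 -0.0358] turn 0.001097596446041571 pos [ 0.7061 -0.1407  0.0473] [ 3.1416 -0.0015 -0.3939] F [-6.4504  1.9242 10.217 ] op 0.03601399589836096 15.000006929039955 t 17.0167 q [-0.3029  0.866   1.1134 -0.0001  1.1608  1.6619]
```

```bash
python3 -m jog '[[[-0.15,0,0,0,0],[-0.1,0,0,0,0],[-0.05,0,0,0,0],[0.05,0,0,0,0],[0.05,0,0,0,0]]]'
python3 asc.py
```

```text
time: 17.43
tool_pos: [0.706, -0.1407, 0.0442]
tool_rot: [-3.142, -0.0, -0.394]
contact_force: [-0.2, -1.2, 0.0]
opening: 0.0476
grip_force: 0.0
[ 0.706  -0.1407  0.0442] [-0.2071 -1.1535  0.0414] 0.047588006294607584
80 .............................................................................................
86 .............................................................................................
92 .............................................................................................
98 .............................................................................................
104 .............................................................................................
110 .............................................................................................
116 .............................................................................................
122 .............................................................................................
128 .............................................................................................
134 
[... 1353 characters left out ...]
.......bbbbcgg
218 .................gWWWWWWWWWWWWWWWWWWWcWcccccWWccccccccccWWWWWWWWWWWWWWWWWWW..........bbbbbggg
224 ..................gggggggggggggggggggcWWcgcccccWccgcccccggggggggggggGG...GG..........bbbbbggg
230 ................gggggggg.WWWWWWWWWWWWcWcggggWccccggggcWcWWcWWWWWWWWcGGG...GGG........bbbbbb.g
236 ...............ggggggggggWWWWccgcc.gWcccgggcccccccgggWccW..cgcgcWWWgGGGG...GGG.......bbbbbbbb
242 .........................Wccccgcgg.gWccccWcccccWWWcccWWcW..gcccggcc.GGGGG....GG......bbbbbbbb
248 .........................gccccgcc..gWcccccWcccWWcWcccWWcW...ccgcccc.........................b
254 .........................ggcccggg...WggggggggggggggggggWW...gccgccc..........................
```

```bash
python3 tilt.py '[(203,167),(451.5,167),(422,204)]'
python3 - <<'E'
from h import *
go([.706,-.1407,.2],-.4)
z=np.load('w7c.npz');c=(z['K'],z['A'],z['p'])
a=onz(c,(203,167),.004);b=onz(c,(451.5,167),.004);h=onz(c,(422,204),.004)
print(a,b,np.linalg.norm(a-b),h,np.linalg.norm(h-b))
E
```

```text
origin [ 0.6945 -0.1374 -0.0093] yaw -0.4002701419112615 tilt deg 15.334394741985866 res [-0.4 -0.2 -1.8  1.3  2.3 -1.2] edge-x z [ 0.6457 -0.1168 -0.0239]
shift [ 0.     -0.0001 -0.1559] turn 0.005781118571134947 pos [ 0.7059 -0.1407  0.0441] [-3.1416 -0.     -0.3942] F [-0.5531 -0.6842  0.608 ] op 0.048223801670551944 0.0 t 17.4833 q [-0.3031  0.8699  1.1146  0.      1.1571  1.6619]
[ 0.7713 -0.0865  0.004 ] [ 0.7118 -0.2296  0.004 ] 0.15491884143825196 [ 0.6957 -0.2053  0.004 ] 0.029139472189048755
```

```bash
python3 -m jog '[[[0.1,0,0,-0.03,0],[0.1,0,0,-0.06,0],[0.1,-0.01,0,-0.09,0],[0.1,-0.02,0,-0.12,0],[0.1,-0.02,0,-0.12,0]]]'
cp w7.npy w7a.npy; cp w7c.npz w7ca.npz
sed -i 's/range(80,260,6)/range(84,230,4)/;s/140:510:4/200:470:3/' asc.py; python3 asc.py
```

```text
time: 17.9
tool_pos: [0.6894, -0.1332, 0.172]
tool_rot: [-3.14, -0.011, -0.394]
contact_force: [1.5, -0.3, 0.9]
opening: 0.0503
grip_force: 0.0
[ 0.6894 -0.1332  0.172 ] [ 1.4992 -0.2541  0.8682] 0.05034633392234245
84 ..........................................................................................
88 ..........................................................................................
92 ..........................................................................................
96 ..........................................................................................
100 ..........................................................................................
104 ..........................................................................................
108 ..........................................................................................
112 ..........................................................................................
116 .............................................................................bbbbbbbbbbbbb
120 .............................
[... 1926 characters left out ...]
WWWWGGGG...GG......bbbbbbbbbbbbbooo
204 ................ggggggg.WWWWWWWWWWWcWWWWcccWWWWWcWWWWWWWWWWWGGG...GG......bbbbbbbbbbbboooo
208 ................gggggggWWWWWWWWWWWWccccccccccccccWWWWWWWWWWWWGG..GGG......bbbbbbbbbbbgoooo
212 .................ggWWggWWWWWWWWWWWWccccccccccccccWWWWWWWWWWWWccccGG.......bbbbbbbbbb.ooooo
216 ..................gWW...WWWWWWWWWWWccccccccccccccWWWWWWWWWWWWWWWW........bbbbbbbbbbbooooo.
220 ...................WWggWWWWWWWWWWWWccccccccccccccWWWWWWWWWWWWWWWW........bbbbbbbbbbooooo..
224 ...................WWWWWWWWWWWWWWWWcccggccccggcccWWWWWWWWWWWWWWWW........bbbbbbbbbooooo...
228 ...................WWWWWWWWWWWWWWWWccgggccccggcccWWWWWWWWWWWWWWWg........bbb.....gooooo...
```

```bash
python3 - <<'E'
from h import *
z=np.load('w7c.npz');c=(z['K'],z['A'],z['p']);im=np.load('w7.npy').astype(int)
g=im.sum(2)
def edges(r,lo=235,hi=420):
    row=g[r-1:r+2].mean(0);m=np.where(row[lo:hi]>330)[0];return lo+m[0]-.5,lo+m[-1]+.5
for r in (130,140,150,155,160,216,220,226,230):
    l,h=edges(r);a=onz(c,(l,r),.004);b=onz(c,(h,r),.004);print(r,l,h,a,b,np.linalg.norm(a-b)*1000)
za=np.load('w7ca.npz');ca=(za['K'],za['A'],za['p'])
for n,p,q in [('L',(251,126),(203,167)),('R',(404.5,126),(451.5,167)),('hole',(393,150.5),(422,204))]:
    print(n,tri([ray(c,p),ray(ca,q)]))
print(g[118:132,300],g[118:132,380])
E
```

```text
130 248.5 399.5 [ 0.7689 -0.0841  0.004 ] [ 0.7105 -0.2248  0.004 ] 152.33998561125344
140 249.5 399.5 [ 0.7595 -0.0806  0.004 ] [ 0.701  -0.2216  0.004 ] 152.6365351664467
150 250.5 398.5 [ 0.75  -0.077  0.004] [ 0.6918 -0.2174  0.004 ] 151.91238098265856
155 250.5 398.5 [ 0.7454 -0.0748  0.004 ] [ 0.6869 -0.2157  0.004 ] 152.57647773065838
160 250.5 397.5 [ 0.7408 -0.0725  0.004 ] [ 0.6824 -0.2131  0.004 ] 152.21153021910658
216 254.5 393.5 [ 0.684  -0.0494  0.004 ] [ 0.626  -0.1892  0.004 ] 151.37190350266258
220 254.5 393.5 [ 0.6798 -0.0473  0.004 ] [ 0.6216 -0.1877  0.004 ] 151.93319172583375
226 254.5 393.5 [ 0.6735 -0.0443  0.004 ] [ 0.615  -0.1854  0.004 ] 152.7829725255306
230 270.5 344.5 [ 0.6625 -0.0585  0.004 ] [ 0.6312 -0.1339  0.004 ] 81.6529187426931
L [ 0.7713 -0.0898  0.0113]
R [ 0.712  -0.2302  0.0039]
hole [ 0.6906 -0.2108 -0.0086]
[170 174 167 174 168 149 211 570 765 765 765 765 765 765] [175 164 168 174 165 145 212 563 765 765 765 765 765 765]
```

```bash
python3 - <<'E'
from h import *
z=np.load('w7c.npz');c=(z['K'],z['A'],z['p']);im=np.load('w7.npy').astype(int);g=im.sum(2)
print(g[222:236,262],g[222:236,385], g[120:240:4,327])
u=np.array([np.cos(-.393),np.sin(-.393)]);n=np.array([-u[1],u[0]])
up=onz(c,(325,124.8),.004)[:2];lo=[onz(c,(262,r),.004)[:2]@u for r in (227,228,229)]
print('upper',up@u,'lower',lo)
mid=[(onz(c,(l,r),.004)+onz(c,(h,r),.004))[:2]/2@n for l,h,r in [(248.5,399.5,130),(250.5,398.5,150),(250.5,397.5,160),(254.5,393.5,220)]]
print('n',mid)
P=u*(up@u-.0555)+n*np.mean(mid);print('centre',P)
hb=onz(c,(393,150.5),.004)[:2];print('holeB meas',hb,'pred',P+u*.030+n*-.064)
go([*P,.05],-.393)
E
```

```text
[687 703 703 703 712 711 538 270 160 172 241 341 376 391] [684 682 682 687 695 692 515 248  98 115 214 344 377 384] [171 207 765 765 765 531 757 765 765 765 765 765 599 765 765 738 676 680
 679 675 678 673 668 666 668 662 666 666 663 431]
upper 0.7475553672873314 lower [np.float64(0.6379205608817184), np.float64(0.6367440855667031), np.float64(0.6355654101656414)]
n [np.float64(0.14061375923677283), np.float64(0.14010375727117608), np.float64(0.14061876948579494), np.float64(0.14062962609824878)]
centre [ 0.6931 -0.1352]
holeB meas [ 0.6935 -0.212 ] pred [ 0.6963 -0.2059]
shift [0.0037 0.0003 0.119 ] turn -0.0009739477574228772 pos [ 0.6889 -0.1333  0.169 ] [-3.1407 -0.008  -0.394 ] F [ 0.8103  0.3497 -1.0966] op 0.05036996754797254 0.0 t 17.95 q [-0.3002  0.7192  1.0616  0.0001  1.3527  1.6645]
```

```bash
python3 - <<'E'
from h import *
z=np.load('w7c.npz');c=(z['K'],z['A'],z['p']);g=np.load('w7.npy').astype(int).sum(2)
sub=(g[140:160,380:398]<450);ys,xs=np.where(sub);print(xs.mean()+380,ys.mean()+140,sub.sum())
u=np.array([np.cos(-.393),np.sin(-.393)]);n=np.array([-u[1],u[0]]);P=np.array([.6931,-.1352])
h=onz(c,(xs.mean()+380,ys.mean()+140),.004)[:2]-P;print(h@u,h@n)
E
python3 -m jog '[[[0.1,0.004,0,0.03,0],[0.1,0.004,0,0.06,0],[0.1,0.004,0,0.09,0],[0.1,0.004,0,0.112,0],[0.1,0.004,0,0.119,0]]]' 40
python3 -m jog '[[[0.1,0,0,0,0],[0.1,0,0,0,0]]]'
python3 -c "
from h import *
go([.6931,-.1352,.05],-.393)"
```

```text
386.64383561643837 150.1095890410959 73
0.030160706108575654 -0.06423276593862262
time: 18.37
tool_pos: [0.6882, -0.1338, 0.0392]
tool_rot: [3.141, 0.009, -0.394]
contact_force: [-0.5, 1.0, -1.2]
opening: 0.0501
grip_force: 0.0
time: 18.53
tool_pos: [0.6915, -0.1347, 0.0455]
tool_rot: [-3.142, -0.0, -0.394]
contact_force: [-0.3, -0.6, 0.8]
opening: 0.0503
grip_force: 0.0
shift [ 0.0016 -0.0002 -0.0045] turn -0.0012469702479829259 pos [ 0.6915 -0.1347  0.0455] [-3.1416 -0.0003 -0.3942] F [-0.3176 -0.6466  0.8437] op 0.05030114274653651 0.0 t 18.5333 q [-0.3011  0.8411  1.173   0.      1.1273  1.664 ]
```

```bash
python3 -m jog '[[[0,0.0015,0,-0.004,0],[-0.5,0.0015,0,-0.004,0],[-1,0.0015,0,-0.004,0],[-1,0.0015,0,-0.004,0],[-1,0.0015,0,-0.004,0]]]' 45
python3 -m jog '[[[-1,0,0,0,0],[-1,0,0,0,0]]]'
python3 -c "
from h import *
go([.6931,-.1352,.05],-.393)"
python3 -m jog '[[[-1,0,0,-0.005,0],[-1,0,0,-0.02,0],[-1,0,0,-0.05,0],[-1,0,0,-0.09,0],[-1,0,0,-0.13,0]]]'
python3 -m jog '[[[-1,0,0,-0.04,0],[-1,0,0,-0.07,0],[-1,0,0,-0.07,0],[-1,0,0,-0.07,0]]]'
sed -i 's/range(84,230,4)/range(110,250,4)/;s/200:470:3/140:510:4/' asc.py; python3 asc.py
python3 -c "
from h import *
print(box(0,0))
go([*box(0,0),.25],BY)"
```

```text
time: 18.95
tool_pos: [0.6936, -0.1355, 0.0514]
tool_rot: [-3.141, -0.004, -0.394]
contact_force: [0.6, -0.8, 6.8]
opening: 0.0355
grip_force: 45.0
time: 19.12
tool_pos: [0.6936, -0.1355, 0.0513]
tool_rot: [-3.141, -0.004, -0.394]
contact_force: [-0.5, -0.1, 6.6]
opening: 0.036
grip_force: 45.0
shift [-0.0006 -0.0001  0.0013] turn -0.001172386421204763 pos [ 0.6936 -0.1355  0.0513] [-3.1413 -0.0037 -0.3942] F [-0.5035 -0.076   6.6178] op 0.035966750605791346 44.99958157539368 t 19.1167 q [-0.3012  0.8367  1.1642 -0.0001  1.1369  1.6638]
time: 19.53
tool_pos: [0.6909, -0.1346, 0.1781]
tool_rot: [3.141, 0.006, -0.394]
contact_force: [1.5, -0.7, -5.6]
opening: 0.0356
grip_force: 45.0
time: 19.87
tool_pos: [0.6927, -0.1351, 0.2501]
tool_rot: [-3.141, -0.002, -0.394]
contact_force: [-0.5, -1.2, -6.8]
opening: 0.0354
grip_force: 45.0
[ 0.6927 -0.1351  0.2501] [-0.4518 -1.2053 -6.7616] 0.03536155932541943
110 .............................................................................................
114 ......................................................................................
[... 2802 characters left out ...]
gggggggggggggggggggggGGGGGGG...GGGWWWWWWWWWWWWW
234 WWWWgg.......gg.gg.gg.....gggggggggggcccccccccccccccccccgggggggggggGGGGGGG...GG.WWWWWWWWWWWWW
238 ccccWg.......ggggg.gg.....gggggggggggcccccccccccccccccccgggggggggggGGGGGGG...GG............bb
242 ccccWg.....................gg.gggggggcccccccccccccccccccggggggg.gg.....GGG...GG.bbbbbbbbbbbbb
246 ccccWg........................gggggg.ccccccccccccccccccc.gggggg..............................
[0.551  0.2252]
shift [-0.2682 -0.2784 -0.002 ] turn -0.08921949472815527 pos [ 0.6917 -0.1349  0.2472] [ 3.1413  0.0034 -0.3942] F [-0.5406 -0.1069 -7.9274] op 0.03605363052653351 44.99964952468872 t 19.9167 q [-0.3012  0.6925  0.9014  0.      1.5511  1.6638]
```

```bash
python3 -m jog '[[[-1,-0.025,-0.026,0,-0.018],[-1,-0.05,-0.052,0,-0.036],[-1,-0.075,-0.078,0,-0.054],[-1,-0.1,-0.104,0,-0.072],[-1,-0.125,-0.13,0,-0.089]]]'
python3 -c "
from h import *
go([*box(0.7,0),.25],BY)"
```

```text
time: 20.33
tool_pos: [0.6245, 0.0343, 0.245]
tool_rot: [3.14, 0.007, -0.305]
contact_force: [0.4, 0.6, -5.8]
opening: 0.0357
grip_force: 45.0
shift [-0.1267 -0.16   -0.0043] turn 0.00023834897965713253 pos [0.6245 0.0343 0.245 ] [ 3.1399  0.0075 -0.3048] F [ 0.4329  0.558  -5.7503] op 0.03570621183339688 44.998303055763245 t 20.3333 q [-0.0676  0.5287  1.1981  0.0001  1.4225  1.8079]
```

```bash
python3 -m jog '[[[-1,-0.025,-0.03,-0.003,0],[-1,-0.05,-0.06,-0.003,0],[-1,-0.075,-0.09,-0.003,0],[-1,-0.1,-0.12,-0.003,0],[-1,-0.12,-0.145,-0.003,0]]]'
python3 -m jog '[[[-1,0,0,0,0],[-1,0,0,0,0],[-1,0,0,0,0]]]'
python3 -c "
from h import *
go([*box(0.7,0),.25],BY)"
```

```text
time: 20.75
tool_pos: [0.5529, 0.2093, 0.2485]
tool_rot: [3.138, 0.007, -0.304]
contact_force: [0.8, 0.2, -5.9]
opening: 0.0358
grip_force: 45.0
time: 21.0
tool_pos: [0.5552, 0.2067, 0.2496]
tool_rot: [3.139, 0.004, -0.305]
contact_force: [0.5, -0.2, -6.1]
opening: 0.0358
grip_force: 45.0
shift [-0.0089 -0.0163 -0.0004] turn 0.0003236037870415487 pos [0.5552 0.2067 0.2496] [ 3.1385  0.0037 -0.3047] F [ 0.5328 -0.1884 -6.085 ] op 0.0357721603830193 44.999113976955414 t 21.0 q [ 0.2275  0.4603  1.2987 -0.0007  1.3874  2.1031]
```

```bash
python3 -m jog '[[[-1,-0.009,-0.016,0,0],[-1,-0.009,-0.016,0.03,0],[-1,-0.009,-0.016,0.06,0],[-1,-0.009,-0.016,0.085,0],[-1,-0.009,-0.016,0.085,0]]]'
python3 -m jog '[[[-1,0,0,0,0],[-1,0,0,0,0]]]'
python3 asc.py
python3 -c "
from h import *
go([*box(0.7,0),.110],BY)
z=np.load('w7c.npz');c=(z['K'],z['A'],z['p'])
print(proj(c,[*box(30,-64),.046]),proj(c,[*box(30,-64),robot.observe()['tool_pos'][2]-.0473]))"
```

```text
time: 21.42
tool_pos: [0.5491, 0.2226, 0.1603]
tool_rot: [3.134, 0.011, -0.307]
contact_force: [-1.5, -0.2, -6.4]
opening: 0.036
grip_force: 45.0
time: 21.58
tool_pos: [0.5536, 0.2245, 0.1683]
tool_rot: [-3.141, -0.002, -0.307]
contact_force: [1.0, -0.4, -5.0]
opening: 0.0356
grip_force: 45.0
[0.5536 0.2245 0.1683] [ 1.043  -0.4055 -4.963 ] 0.0356362808095905
110 gggggggggcWWWWWWWWWWWWWWWWWWWWWWWWWWWWWWWWWWWWWWWWWWWWWWWWWWWWWWWWWWWWWWWWWWWWWWWWW..........
114 ggggggggggWWWWWWWWWWWWWWWWWWWWWWWWWWWWWWWWWWWWWWWWWWWWWWWWWWWWWWWWWWWWWWWWWWWWWWWWW..........
118 ggggggggggWWWWWWWWWWWWWWWWWWWWWWWWWWWWWWWWWWWWWWWWWWWWWWWWWWWWWWWWWWWWWWWWWWWWWWWWW..........
122 ggggggggggcWWWWWWWWWWWWWWWWWWWWWWWWWWWWWWWWWWWWWWWWWWWWWWWWWWWWWWWWWWWWWWWWWWWWWWWW..........
126 gggggggggg.WWWWWWWWWWWWWWWWWWWWWWWWWWWWWWWWWWWWWWWWWWWWWWWWWWWWWWWWWWWWWWWWWWWWWWWc..........
130 gggggggggg.WWWWWggggggcccccWWWWWWWWWWWWWWWWWWWWWWWWWWWWWWWWWWWWWWWWWWWg......WWWWWc..........
134 gggg..gggg.WWWWW..g.g.cccccWWWWWWWWWWWWWWWWWWWWWWWWWWWWWWWWWWWWWWWWWWccggg.g.WWWWWc..........
138 ......gggg.WWWWW......cccccWWWgWccccWccccccccccc
[... 2277 characters left out ...]
GGG...GGGWg...........
234 ..........ggggg.gg.gg.....gggggggggggcccccccccccccccccccgggggggggggGGGGGGG...GGGWg...........
238 ..........gggggggg.gg.....gggggggggggcccccccccccccccccccgggggggggggGGGGGGG...GGGW............
242 ...........................gg.gggggggcccccccccccccccccccggggggg.gg.....GGG...GG.g............
246 ..............................gggggg.ccccccccccccccccccc.gggggg..............................
shift [-0.0023  0.0006  0.059 ] turn -0.0012926095452123754 pos [0.5539 0.2248 0.169 ] [-3.1399 -0.0029 -0.3063] F [ 0.5241  0.1097 -6.1619] op 0.035665542297590405 44.999070167541504 t 21.6333 q [ 0.2575  0.5279  1.4143 -0.0001  1.1961  2.1346]
[395.7034 163.1897] [421.4408 183.5378]
```

```bash
python3 - <<'E'
from h import *
z=np.load('w7c.npz');c=(z['K'],z['A'],z['p']);g=np.load('w7.npy').astype(int).sum(2)
sub=(g[166:192,408:438]<500);ys,xs=np.where(sub)
n,l,st,ce=cv2.connectedComponentsWithStats(sub.astype(np.uint8));i=1+st[1:,4].argmax();u,v=ce[i]+[408,166];print(u,v,st[i])
s=robot.observe();h=onz(c,(u,v),.1683-.0473);A=Rot([0,0,-.3065])
print('hole tool-frame', A.T[:2,:2]@(h[:2]-np.array([.5536,.2245])),'box err',h[:2]-box(30,-64))
l=g[158:162,180:230].mean(0);r=g[158:162,430:470].mean(0);print(l.astype(int));print(r.astype(int))
E
```

```text
421.62463343108504 180.19061583577712 [  4   3  23  22 341]
hole tool-frame [ 0.0295 -0.0642] box err [ 0.0019 -0.0008]
[253 231 211 169 125 332 643 702 697 693 691 692 692 692 695 693 694 694
 693 694 694 694 706 694 502 255 381 694 732 724 722 723 721 722 722 721
 721 721 722 721 721 722 722 721 722 721 722 722 721 721]
[722 721 721 721 722 722 722 721 724 733 726 480 219 324 604 689 690 686
 685 686 685 685 684 685 684 683 684 684 684 683 685 683 684 687 676 575
 510 569 643 630]
```

```bash
python3 -m jog '[[[-1,-0.001,0,0.015,0.001],[-1,-0.002,0,0.03,0.001],[-1,-0.002,0,0.045,0.001],[-1,-0.002,0,0.057,0.001],[-1,-0.002,0,0.057,0.001]]]'
python3 -m jog '[[[-1,0,0,0,0],[-1,0,0,0,0],[-1,0,0,0,0]]]'
sed -i 's/^for r.*//' asc.py; python3 asc.py
python3 - <<'E'
from h import *
go([*box(0.6,0),.0693],BY)
z=np.load('w7c.npz');c=(z['K'],z['A'],z['p']);im=np.load('w7.npy');g=im.astype(int).sum(2)
sub=(g[166:192,408:438]<500)
n,l,st,ce=cv2.connectedComponentsWithStats(sub.astype(np.uint8));i=1+st[1:,4].argmax();u,v=ce[i]+[408,166];print(u,v,st[i])
s=robot.observe();h=onz(c,(u,v),s['tool_pos'][2]-.0473);A=Rot([0,0,BY])
print('box err in box axes',A.T[:2,:2]@(h[:2]-box(30,-64)))
hsv=cv2.cvtColor(im,cv2.COLOR_RGB2HSV);m=(hsv[...,0]>8)&(hsv[...,0]<28)&(hsv[...,1]>90)&(hsv[...,2]>60)
ys,xs=np.where(m[160:200,400:445]);print('brass',xs.mean()+400,ys.mean()+160,len(xs),'stud top proj',proj(c,[*box(30,-64),.046]))
E
```

```text
time: 22.05
tool_pos: [0.5502, 0.2254, 0.1096]
tool_rot: [3.141, 0.001, -0.307]
contact_force: [-0.7, -0.2, -6.2]
opening: 0.0356
grip_force: 45.0
time: 22.3
tool_pos: [0.5516, 0.226, 0.112]
tool_rot: [-3.14, -0.003, -0.306]
contact_force: [0.0, 0.4, -5.2]
opening: 0.0361
grip_force: 45.0
[0.5516 0.226  0.112 ] [ 0.0482  0.4421 -5.1517] 0.03613001986649637
shift [0.0004 0.0009 0.0425] turn -0.0012587356529123461 pos [0.5514 0.226  0.1118] [-3.1401 -0.0024 -0.3063] F [ 0.1881  0.2692 -5.6313] op 0.03594226935972046 44.99895840883255 t 22.35 q [ 0.2604  0.5849  1.4869 -0.      1.067   2.1375]
421.7267267267267 180.74774774774775 [  4   4  23  21 333]
box err in box axes [-0.0006  0.0006]
brass 420.63157894736844 194.94736842105263 19 stud top proj [414.7562 173.9438]
```

```bash
python3 -m jog '[[[-1,0.0004,0.0007,0.004,0],[-1,0.0004,0.0007,0.008,0],[-1,0.0004,0.0007,0.012,0],[-1,0.0004,0.0007,0.016,0],[-1,0.0004,0.0007,0.02,0]]]' 
python3 -m jog '[[[-1,0,0,0.001,0],[-1,0,0,0.001,0]]]'
python3 -c "
from h import *
go([*box(0.6,0),.0693],BY);print(robot.observe()['torque'])"
```

```text
time: 22.77
tool_pos: [0.5505, 0.2249, 0.0896]
tool_rot: [3.141, 0.0, -0.306]
contact_force: [-0.5, 0.1, -6.5]
opening: 0.0356
grip_force: 45.0
time: 22.93
tool_pos: [0.5504, 0.2249, 0.0885]
tool_rot: [3.141, 0.001, -0.306]
contact_force: [0.5, 0.4, -5.7]
opening: 0.0355
grip_force: 45.0
shift [ 0.0011 -0.0005  0.0192] turn -0.0012030909605234008 pos [0.5504 0.2249 0.0885] [ 3.1409  0.001  -0.3062] F [ 0.4875  0.4301 -5.7187] op 0.03552759578332156 44.99907284975052 t 22.9333 q [ 0.2592  0.6125  1.5097 -0.0001  1.0206  2.1362]
[0.0261 0.1594 0.0491]
```

```bash
python3 -m jog '[[[-1,0.0005,0,0.002,0],[-1,0.0005,0,0.004,0],[-1,0.0005,0,0.006,0],[-1,0.0005,0,0.008,0],[-1,0.0005,0,0.01,0]]]' 
python3 -c "
from h import *
go([*box(0.6,0),.0693],BY);print(robot.observe()['torque'])"
```

```text
time: 23.35
tool_pos: [0.5512, 0.2249, 0.0791]
tool_rot: [-3.142, -0.0, -0.306]
contact_force: [0.1, 0.5, -5.4]
opening: 0.0357
grip_force: 45.0
shift [ 0.0003 -0.0003  0.0098] turn -0.0012180909448735733 pos [0.5512 0.2249 0.0791] [-3.1416 -0.0001 -0.3062] F [ 0.0546  0.4912 -5.4082] op 0.035738661731223996 44.999026358127594 t 23.35 q [ 0.2587  0.6248  1.5171 -0.0001  0.9995  2.1357]
[ 0.0493  0.1595 -0.0605]
```

```bash
python3 -m jog '[[[-1,0,0,0.002,0],[-1,0,0,0.004,0],[-1,0,0,0.006,0],[-1,0,0,0.007,0],[-1,0,0,0.007,0]]]' 
python3 -c "
from h import *
go([*box(0.6,0),.0693],BY);print(robot.observe()['torque'])"
```

```text
time: 23.77
tool_pos: [0.551, 0.2248, 0.0719]
tool_rot: [3.141, 0.0, -0.306]
contact_force: [-0.5, 0.1, -6.5]
opening: 0.0356
grip_force: 45.0
shift [ 0.0005 -0.0004  0.0026] turn -0.001122272095950283 pos [0.551  0.2248 0.0719] [ 3.1413  0.0004 -0.3061] F [-0.4969  0.129  -6.4766] op 0.03559281781431074 44.998923540115356 t 23.7667 q [ 0.2587  0.634   1.5231 -0.0001  0.985   2.1357]
[0.1139 0.1398 0.0476]
```

Last millimetres until the weight is carried.

```bash
python3 -m jog '[[[-1,0,0,0.001,0],[-1,0,0,0.002,0],[-1,0,0,0.003,0],[-1,0,0,0.0035,0],[-1,0,0,0.0035,0]]]' 15
python3 -c "
from h import *
go([*box(0.6,0),.0693],BY);print(robot.observe()['torque'])"
```

```text
time: 24.18
tool_pos: [0.5514, 0.2249, 0.0694]
tool_rot: [-3.141, -0.001, -0.306]
contact_force: [-0.8, -1.8, 0.7]
opening: 0.0359
grip_force: 15.0
shift [ 0.0002 -0.0002  0.0001] turn -0.0011916075106905843 pos [0.5514 0.2249 0.0694] [-3.1413 -0.0007 -0.3062] F [-0.7708 -1.8029  0.7342] op 0.03590757018871208 14.999240040779114 t 24.1833 q [ 0.2586  0.6372  1.5253 -0.0001  0.9783  2.1357]
[ 0.034   0.4723 -0.0228]
```

```bash
python3 -m jog '[[[-0.1,0,0,0,0],[0,0,0,0,0],[0.05,0,0,0,0],[0.05,0,0,0,0],[0.05,0,0,-0.01,0]]]'
python3 -m jog '[[[0.05,0,0,-0.02,0],[0.05,0,0,-0.05,0],[0.05,0,0,-0.09,0],[0.05,0,0,-0.13,0],[0.05,0,0,-0.17,0]]]'
python3 -m jog '[[[0.05,0,0,0,0],[0.05,0,0,0,0],[0.05,0,0,0,0]]]'
python3 asc.py
python3 - <<'E'
from h import *
z=np.load('w7c.npz');c=(z['K'],z['A'],z['p']);im=np.load('w7.npy');g=im.astype(int).sum(2)
u0=proj(c,[*box(30,-64),.022]);print('hole pred',u0,'stud top',proj(c,[*box(30,-64),.046]),'A top',proj(c,[*box(-42,64),.046]))
hsv=cv2.cvtColor(im,cv2.COLOR_RGB2HSV);m=(hsv[...,0]>8)&(hsv[...,0]<28)&(hsv[...,1]>90)&(hsv[...,2]>60)
n,l,st,ce=cv2.connectedComponentsWithStats(m.astype(np.uint8))
print([(st[i],ce[i].round(1)) for i in range(1,n) if st[i,4]>5 and st[i,1]<240])
for o in [(55,75),(55,-75),(-55,75),(-55,-75)]: print(o,proj(c,[*box(*o),.022]))
for o in [(55,0),]:
  u=proj(c,[*box(*o),.022]);x,y=map(int,u.round());print(u,g[y-8:y+8,x])
u=proj(c,[*box(40,75),.022]);x,y=map(int,u.round());print('L',u,g[y,x-10:x+10])
u=proj(c,[*box(40,-75),.022]);x,y=map(int,u.round());print('R',u,g[y,x-10:x+10])
E
```

```text
time: 24.6
tool_pos: [0.5501, 0.2246, 0.0775]
tool_rot: [3.14, 0.003, -0.306]
contact_force: [-1.0, -0.2, -0.5]
opening: 0.0478
grip_force: 0.0
time: 25.02
tool_pos: [0.5507, 0.2248, 0.2515]
tool_rot: [-3.141, -0.001, -0.306]
contact_force: [1.3, -0.4, 0.8]
opening: 0.0484
grip_force: 0.0
time: 25.27
tool_pos: [0.5508, 0.2248, 0.2489]
tool_rot: [-3.142, -0.0, -0.306]
contact_force: [0.7, -0.3, -0.7]
opening: 0.0482
grip_force: 0.0
[0.5508 0.2248 0.2489] [ 0.6569 -0.2958 -0.665 ] 0.04815974844417776
hole pred [376.0367 145.4639] stud top [379.4667 148.0517] A top [269.8923 208.3335]
[(array([ 449,   73,   88,   34, 1292], dtype=int32), array([483.5,  91.2])), (array([374, 144,   8,   7,  39], dtype=int32), array([377.3, 146.6])), (array([375, 155,   9,  42, 233], dtype=int32), array([379.8, 175.9])), (array([270, 201,   7,   9,  46], dtype=int32), array([273., 205.]))]
(55, 75) [259.9307 124.3811]
(55, -75) [386.2867 124.2645]
(-55, 75) [264.9464 212.0169]
(-55, -75) [381.5016 211.9168]
[323.1058 124.3228] [712 715 711 630 484 500 662 703 676 699 719 724 723 722 723 722]
L [260.6638 137.1894] [452 449 456 455 449 449 452 450 445 492 670 722 728 724 722 722 722 722
 722 723]
R [385.5874 137.0753] [723 722 721 722 723 721 722 722 723 723 713 703 701 700 700 701 699 700
 699 705]
```

```bash
python3 -c "
from cell import robot
print(robot.hand_in())"
```

```text
the job is handed in; nothing more can be done
None
```

The job is handed in at about 25 s of the 72 s limit: both locks are unlocked, the door stands past upright, and the plate is lowered level over both studs and released on its supports. The last wrist picture shows both studs through their holes, but I did not re-image the door after fitting the plate.

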